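# Clamp a bearing housing in the drilling jig with strap and wing nut

## Robot

A 7-joint arm with a two-finger parallel gripper is mounted at the origin on the work surface. World frame = base frame: x ahead of the robot, y to its left, z up, the work surface at z = 0. Lengths are in m, angles in rad, forces in N, time in s.
With the tool pointing down it reaches from about 0.425 to 0.8 m from the base axis. Payload 8.3 kg.
Tool frame: the origin (TCP) lies at the very end of the fingers, on their centre line; the grasp point (between the pads) lies 19 mm behind it; z points along the fingers, y is the line along which they close (so a half turn about z gives the same grasp; the last joint's range is limited). The gripper opens to 85 mm and grips with 20 to 120 N. Pads are 22 mm wide; open, the fingers measure 114 mm over their backs; the gripper's body (76 mm by 85 mm) begins 54 mm behind the grasp point. The pads swing forward as they close: fully open they stand 13 mm farther back than shut.
Start: joints at [-1.306, 0.383, 0.016, 1.37, -0.006, 1.388, -0.046], TCP at [0.201, 0.592, 0.204] pointing down, gripper open.
Joint ranges: [-2.95, 2.95], [-0.25, 2.06], [-1.52, 1.56], [0.18, 2.33], [-1.44, 4.58], [0.02, 2.06], [-3.01, 3.01]. Speed limits (rad/s): [2.39, 2.39, 3.01, 3.01, 3.14, 3.14, 3.14].

## Interface

Orientations are given as a 3x3 rotation matrix whose columns are the frame's x, y, z axes.
In Python, from bench import robot gives the robot as it stands.
- The arm moves only by the tool step_arm, never from a script. Its argument "rows" is a list of rows, each an object with "xyz": the shift along the world's x, y, z scaled (see below), a list of three; "rotation": the turn, a rotation vector about the world's x, y, z scaled (see below), a list of three; "grip": the closure, from -1 (fully open) to 1 (shut), so that 0 is half open. A call has exactly 10 rows; each row shifts and turns the commanded pose from where the row before left it; what a row does not reach is not made up. The controller multiplies each number of a shift by 0.12 m and each number of a turn by 180 degrees. A row lasts 1/12 s, in which the tool goes at most 41.7 mm and 7.16 degrees, less where a joint would pass 70% of its speed; a pose out of reach is approached as far as the arm can. A call with a number of a shift or a turn outside -1 to 1 is refused whole. A call with a gripper value outside its range is refused whole. The fingers move at their own pace and stop on an object; "force" is the grip in N (left out, the last holds). Time passes only in rows, so rows that do not move let the fingers close, or fill a call up. It gives the time, the measured TCP pose, the force, the opening and the grip force at its end, in the units of the state.
- robot.get_obs(): the state, without advancing time (a new reading comes with each control period).
- robot.camera(name): name is "side" or "top" or "wrist"; returns a dict with "img" (400x640x3 uint8, red, green, blue), "fx", "fy", "cx", "cy" (pixels), "extrinsics" (4x4, takes a point from camera to world coordinates); the wrist camera has in their place "mount" (4x4, takes a point from camera to tool coordinates, whose origin is the TCP and whose axes are the flange's). Camera axes: x right, y down, z forward; pixel columns grow to the right and rows downward; lengths in m; the calibration is good to about 2 mm. The wrist camera is an equidistant fisheye: a pixel r from the principal point sees the ray r / f radians off the axis. A picture is of the moment at which its call begins: read the wrist's pose just before it. There is no depth.
- robot.sign_off(): hands the job in; it is judged then, once.
The state is a dict: "time_s": time; "joints": joint angles; "joint_vel": joint speeds; "joint_efforts": joint torques, N m; "tool_pos": TCP position; "orientation": TCP orientation; "force": force on the tool from outside, world axes, zero at the start; "torque": the same for the moment, N m; "opening": opening from 0.0 (shut) to 1.0 (fully open); "gripper_force": force on a finger pad.
Only numpy, scipy, OpenCV 4.12 (cv2) and the standard library are available. Lean on these libraries where they do the work, as an engineer would, in place of code of your own. Each camera call takes 0.05 s, during which the arm holds its last target. There are 200 camera calls.

## Task

Clamp the bearing housing in the drilling jig: lower the loose steel strap over the threaded post so that it lies flat along the jig, bridging the housing and the heel block. Then set the wing nut upright on the post with its wings across the strap, turn it backward (anticlockwise seen from above) about a quarter turn until its thread start drops, and run it forward (clockwise) until it is down tight on the strap. Do not shift the housing in its nest or disturb the spare housing, bolt, pliers and spanner lying around it, and let go of the nut at the end.

Things in the scene. Friction and masses are not known exactly. Their poses are not given: they have to be found in the camera images.
- jig: Drilling jig fixed to the bench: dark steel base 236 x 130 x 14 mm (x -102 to 134, y +-65) with heel block, upright threaded post and nest. Origin: on the post's axis at bench level; x points from the post to the housing, z up. Heel block: x -83 to -45, y +-30, top at z = 50 mm. The housing's round top: x 34 to 106, also at z = 50 mm.
- post_top (a point): Tip of the post, 108 mm above the bench, on its axis; axes as the jig's. Post: plain shank 31 mm in diameter up to 54 mm above the bench, then a coarse right-hand two-start thread of round ridges (31.8 mm outside, 24.4 mm core, lead 20 mm a turn) up to 82 mm, then a plain chamfered nose of 24.4 mm.
- strap: Clamp strap: flat bright steel bar 160 x 50 x 12 mm, 0.4 to 0.6 kg, with a 37 mm round hole in its middle, the same both ways round, lying flat on the bench. Origin: centre of the hole at the underside; x along the bar, z up. In place its underside is 50 mm above the bench.
- wing_nut: Large dark wing nut, closed on top, standing upright on the bench, about 0.3 kg. Origin: centre of its underside; x along the wings, z up. Round hub, 56 mm wide at the foot, top 51 mm above the origin; on it a straight flat wing bar 12 mm thick (y), 112 mm long (x), 51 to 83 mm above the origin (ears at its ends to 86 mm). Mouth below 35 mm wide, 47 mm deep. Half a turn makes no difference.
- nut_foot (a point): Centre of the nut's underside (= its origin). Heights above the bench: on the thread end, wings across the strap: 75 mm; turned anticlockwise it climbs to 80 mm (wings in line with jig x), falls 10 mm by its weight, if held loosely, 10 to 20 degrees later; clockwise it then sinks 3.2 mm a radian to 62 mm (strap), and is tight 0.4 rad later (axial play). It does not slip back.
- housing: Aluminium bearing housing to be clamped: square flange 80 x 80 x 14 mm, round body 72 mm in diameter, 36 mm tall in all, bore 34 mm. It sits loose between the nest pins of the jig, 70 mm from the post. Origin: centre of its underside, 14 mm above the bench.
- spare_housing: Bystander: a second housing of the same kind, standing on the bench itself behind the jig; leave it.
- pliers: Bystander: pliers with orange grips, about 155 mm long and 16 mm high, lying on the bench behind the jig to the left. Origin at the pivot, jaws to +x.
- spanner: Bystander: open-ended spanner, 170 mm long, lying on the bench behind the jig. Origin near its middle, x along it.
- hex_bolt: Bystander: hexagon bolt standing on its head, 67 mm high, 32 mm across. Origin under its head.
There are look-alikes about, which are no part of the job. What is shaped like the strap but turquoise is not meant.

How it is judged:
By the outcome, as a careful person would: the job done as asked, in the order asked, and still so for the second after the job is handed in, with the robot touching nothing.
It also fails if it takes over 72 s, if anything falls off the work surface, if the arm or the gripper's body presses on something with over 40 N, if the wrist force passes 120 N, or if a joint passes its speed limit or range.

## Working session

There is one attempt and no reset: what is moved stays moved. The work goes in short steps, Python scripts to look and compute and a tool call to move; the robot and the scene stay as the last step left them, time stands still between calls to the robot, and variables do not carry over. Pictures are saved under pics/ and viewed, at most 10 in all, crops included, and the job is handed in when it is done.

Besides the shell and the picture viewer there is one more tool, called after "Emit:" as name([rows], argument=value, ...), one row to a line, values as JSON. step_arm: Moves the arm, as the interface text tells. Its arguments: {"type":"object","properties":{"rows":{"type":"array","items":{"type":"object","properties":{"xyz":{"type":"array","items":{"type":"number"}},"rotation":{"type":"array","items":{"type":"number"}},"grip":{"type":"number"}}}},"force":{"type":"number"}},"required":["rows"]}

```bash
mkdir -p pics; ls
python3 - <<'E'
from bench import robot
import cv2,numpy as np,json
o=robot.get_obs();print({k:np.round(v,3).tolist() for k,v in o.items()})
for n in ["side","top","wrist"]:
    c=robot.camera(n);cv2.imwrite(f"pics/{n}0.png",c["img"][:,:,::-1])
    print(n,c["fx"],c["fy"],c["cx"],c["cy"],np.round(c.get("extrinsics",c.get("mount")),4).tolist())
E
```

```text
pics
{'time_s': 0.0, 'joints': [-1.306, 0.384, 0.016, 1.371, -0.006, 1.388, -0.047], 'joint_vel': [0.002, 0.0, 0.0, -0.0, 0.001, 0.002, 0.001], 'joint_efforts': [-0.001, -62.76, 0.843, -37.182, 0.016, 0.014, 0.0], 'tool_pos': [0.201, 0.591, 0.203], 'orientation': [[-0.947, 0.322, -0.001], [0.322, 0.947, -0.002], [-0.0, -0.002, -1.0]], 'force': [0.395, -0.901, 0.227], 'torque': [0.006, 0.008, -0.0], 'gripper_force': 0.0, 'opening': 1.002}
side 438.4174130380487 438.4174130380487 314.09470690169314 205.23969100081533 [[0.8914, -0.2529, 0.3761, 0.0728], [-0.4526, -0.5364, 0.7123, -0.8533], [0.0216, -0.8052, -0.5926, 0.7423], [0.0, 0.0, 0.0, 1.0]]
top 378.7229990160526 378.7229990160526 318.9320077630046 200.42581716965375 [[0.0133, -0.9842, 0.1767, 0.3076], [-0.9999, -0.0148, -0.0073, -0.0589], [0.0098, -0.1766, -0.9842, 1.1412], [0.0, 0.0, 0.0, 1.0]]
wrist 309.70691628693146 309.70691628693146 318.8321347714435 196.36826904666623 [[0.0007, -0.958, -0.2867, 0.0725], [1.0, 0.001, -0.0008, 0.0018], [0.001, -0.2867, 0.958, -0.1703], [0.0, 0.0, 0.0, 1.0]]
```

View pics/top0.png

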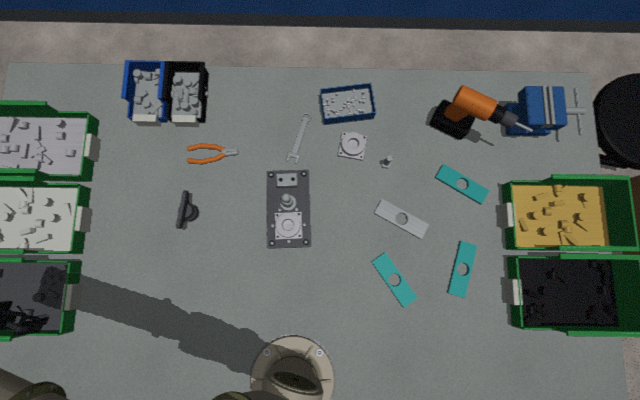

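View pics/side0.png

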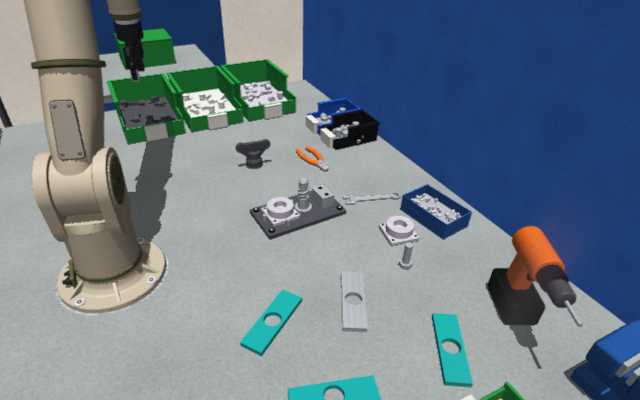

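```bash
cat > h.py <<'E'
from bench import robot
import cv2,numpy as np
def cam(n):
    o=robot.get_obs();c=robot.camera(n)
    if n=="wrist":
        T=np.eye(4);T[:3,:3]=o["orientation"];T[:3,3]=o["tool_pos"];c["extrinsics"]=T@c["mount"]
    c["fish"]=n=="wrist";return c,c["img"]
def ray(c,u,v):
    x=(u-c["cx"])/c["fx"];y=(v-c["cy"])/c["fy"]
    if c["fish"]:
        r=np.hypot(x,y)+1e-12;d=np.array([x/r*np.sin(r),y/r*np.sin(r),np.cos(r)])
    else: d=np.array([x,y,1.])
    E=c["extrinsics"];return E[:3,3],E[:3,:3]@d
def onz(c,u,v,z):
    p,d=ray(c,u,v);return p+d*(z-p[2])/d[2]
def proj(c,P):
    E=c["extrinsics"];q=E[:3,:3].T@(np.array(P)-E[:3,3])
    if c["fish"]:
        r=np.hypot(q[0],q[1]);t=np.arctan2(r,q[2]);s=q[:2]/(r+1e-12)*t
    else: s=q[:2]/q[2]
    return np.array([c["cx"]+c["fx"]*s[0],c["cy"]+c["fy"]*s[1]])
def box(m,c,z,x0=0,y0=0):
    cs,_=cv2.findContours(m.astype(np.uint8),cv2.RETR_EXTERNAL,cv2.CHAIN_APPROX_NONE)
    k=max(cs,key=cv2.contourArea)
    pts=np.array([onz(c,u+x0,v+y0,z)[:2] for u,v in k[:,0]],np.float32)
    (ctr,wh,a)=cv2.minAreaRect(pts*1000)
    b=cv2.boxPoints((ctr,wh,a));e=b[1]-b[0];f=b[2]-b[1];L=e if np.hypot(*e)>np.hypot(*f) else f
    return np.array(ctr)/1000,wh,np.arctan2(L[1],L[0])%np.pi,k
E
python3 - <<'E'
from h import *
c,i=cam("top")
g=i.astype(int).sum(2)/3;sat=i.max(2).astype(int)-i.min(2)
print("bench",i[250,340],"strap",i[212,390],i[225,415],"jig",i[240,272],"nut",i[210,183],i[222,181])
def roi(m,x0,x1,y0,y1): return m[y0:y1,x0:x1],x0,y0
m,x0,y0=roi((g>g[250,340]+18),368,434,194,242)
print("strap",box(m,c,.012,x0,y0)[:3])
m,x0,y0=roi(g<95,262,316,165,252);print("jig",box(m,c,.014,x0,y0)[:3])
m,x0,y0=roi(g<95,170,210,185,235);b=box(m,c,.083,x0,y0);print("nut",b[:3])
a=i[150:260,165:445];cv2.imwrite("pics/topz.png",cv2.resize(a,None,fx=2.85,fy=2.85,interpolation=cv2.INTER_CUBIC)[:,:,::-1])
E
```

```text
bench [124 130 129] strap [146 150 151] [147 153 153] jig [50 48 55] nut [35 36 35] [21 20 23]
strap (array([ 0.45936609, -0.31724481]), (156.86398315429688, 46.980934143066406), np.float32(1.0724367))
jig (array([0.48531622, 0.02605634]), (237.1391143798828, 131.2824249267578), np.float32(0.037946906))
nut (array([0.46438074, 0.29995535]), (60.00693130493164, 109.89784240722656), np.float32(2.9761739))
```

View pics/topz.png

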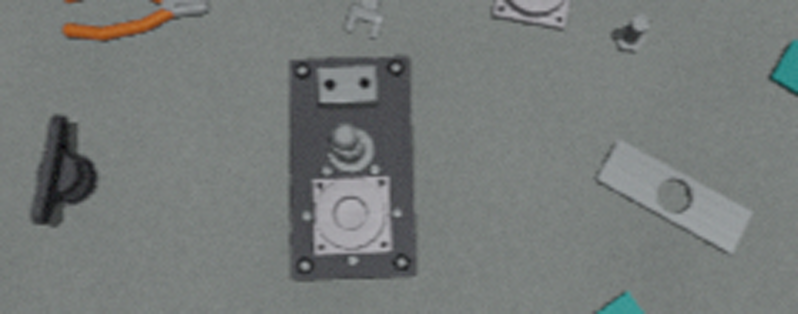

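The zoomed top view shows the jig centred at about (289,209) in the full picture, with the post above the housing. The bright strap is at (402,218), and the nut is at (185,209) with its wings nearly along world x. I'll move to the strap first.

Emit:
step_arm([
  {"xyz":[0.2,-0.27,0],"rotation":[0,0,-0.0277],"grip":-1},
  {"xyz":[0.2,-0.27,0],"rotation":[0,0,-0.0277],"grip":-1},
  {"xyz":[0.2,-0.27,0],"rotation":[0,0,-0.0277],"grip":-1},
  {"xyz":[0.2,-0.27,0],"rotation":[0,0,-0.0277],"grip":-1},
  {"xyz":[0.2,-0.27,0],"rotation":[0,0,-0.0277],"grip":-1},
  {"xyz":[0.2,-0.27,0],"rotation":[0,0,-0.0277],"grip":-1},
  {"xyz":[0.2,-0.27,0],"rotation":[0,0,-0.0277],"grip":-1},
  {"xyz":[0.2,-0.27,0],"rotation":[0,0,-0.0277],"grip":-1},
  {"xyz":[0.2,-0.27,0],"rotation":[0,0,-0.0277],"grip":-1},
  {"xyz":[0.2,-0.27,0],"rotation":[0,0,-0.0277],"grip":-1},
])

```text
time_s: 1.03
tool_pos: [0.4419, 0.2659, 0.2041]
orientation: [[-0.36, 0.933, 0.0], [0.933, 0.36, 0.0], [0.0, 0.0, -1.0]]
force: [1.6, 0.9, -0.0]
opening: 0.997
gripper_force: 0.0
```

Emit:
step_arm([
  {"xyz":[0.02,-0.33,0],"rotation":[0,0,-0.0277],"grip":-1},
  {"xyz":[0.02,-0.33,0],"rotation":[0,0,-0.0277],"grip":-1},
  {"xyz":[0.02,-0.33,0],"rotation":[0,0,-0.0277],"grip":-1},
  {"xyz":[0.02,-0.33,0],"rotation":[0,0,-0.0277],"grip":-1},
  {"xyz":[0.02,-0.33,0],"rotation":[0,0,-0.0277],"grip":-1},
  {"xyz":[0.02,-0.33,0],"rotation":[0,0,-0.0277],"grip":-1},
  {"xyz":[0.02,-0.33,0],"rotation":[0,0,-0.0277],"grip":-1},
  {"xyz":[0.02,-0.33,0],"rotation":[0,0,-0.0277],"grip":-1},
  {"xyz":[0.02,-0.33,0],"rotation":[0,0,-0.0277],"grip":-1},
  {"xyz":[0.02,-0.33,0],"rotation":[0,0,-0.0277],"grip":-1},
])

```text
time_s: 1.87
tool_pos: [0.4648, -0.1301, 0.2042]
orientation: [[0.481, 0.877, 0.001], [0.877, -0.481, 0.001], [0.001, 0.0, -1.0]]
force: [2.1, 0.3, -0.2]
opening: 1.001
gripper_force: 0.0
```

```bash
cat >> h.py <<'E'
def st():
    o=robot.get_obs();R=o["orientation"]
    print("t",round(o["time_s"],2),"tcp",np.round(o["tool_pos"],4),"yaw(y)",round(float(np.arctan2(R[1][1],R[0][1])),4),"j",np.round(o["joints"],2),"F",np.round(o["force"],1),"op",round(float(o["opening"]),3),"gf",round(float(o["gripper_force"]),1),"z",np.round(np.array(R)[:,2],3));return o
E
python3 -c "
from h import *
st()"
```

```text
t 1.87 tcp [ 0.4648 -0.1301  0.2042] yaw(y) -0.5015 j [-0.5   0.07  0.76  1.77 -0.05  1.32 -0.24] F [ 2.1  0.3 -0.2] op 1.001 gf 0.0 z [ 0.001  0.001 -1.   ]
```

Emit:
step_arm([
  {"xyz":[-0.009,-0.312,-0.07],"rotation":[0,0,0],"grip":-1},
  {"xyz":[-0.009,-0.312,-0.07],"rotation":[0,0,0],"grip":-1},
  {"xyz":[-0.009,-0.312,-0.07],"rotation":[0,0,0],"grip":-1},
  {"xyz":[-0.009,-0.312,-0.07],"rotation":[0,0,0],"grip":-1},
  {"xyz":[-0.009,-0.312,-0.07],"rotation":[0,0,0],"grip":-1},
  {"xyz":[0,0,-0.1],"rotation":[0,0,0],"grip":-1},
  {"xyz":[0,0,-0.1],"rotation":[0,0,0],"grip":-1},
  {"xyz":[0,0,0],"rotation":[0,0,0],"grip":-1},
  {"xyz":[0,0,0],"rotation":[0,0,0],"grip":-1},
  {"xyz":[0,0,0],"rotation":[0,0,0],"grip":-1},
])

```text
time_s: 2.7
tool_pos: [0.4607, -0.314, 0.1384]
orientation: [[0.475, 0.88, 0.001], [0.88, -0.475, 0.001], [0.001, 0.0, -1.0]]
force: [-0.2, -0.8, -0.4]
opening: 0.997
gripper_force: 0.0
```

Run:
```python
from h import *
o=st();c,i=cam("wrist")
g=i.astype(int).sum(2)/3
print(np.round(proj(c,[.459,-.317,.012])))
cv2.imwrite("pics/w1.png",i[:,:,::-1])
```

```text
t 2.7 tcp [ 0.4607 -0.314   0.1384] yaw(y) -0.4948 j [-0.13  0.36  0.85  1.69 -0.29  1.22  0.29] F [-0.2 -0.8 -0.4] op 0.997 gf 0.0 z [ 0.001  0.001 -1.   ]
[318. 186.]
```

View pics/w1.png

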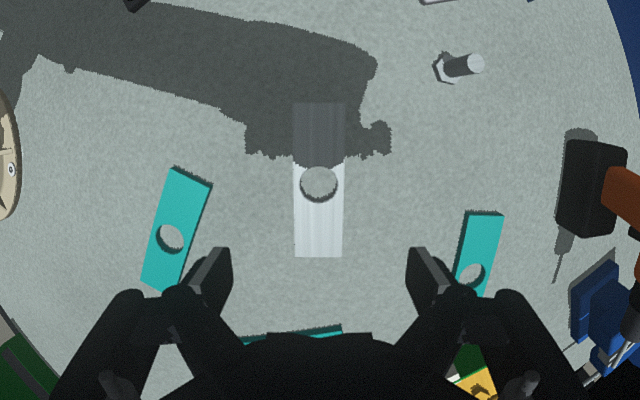

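The wrist view shows the strap upright in the image, with columns 293–345, rows 102–257, and the hole at about (319,183). It is almost centred under the tool and turquoise straps are well clear.

Run:
```python
from h import *
o=robot.get_obs();c,i=cam("wrist")
a=onz(c,319,102.5,.012);b=onz(c,319,257,.012)
print("ends mid",a,b,(a+b)/2,np.linalg.norm(a-b))
def edge(v):
    g=cv2.GaussianBlur(i,(3,3),0)[v].astype(float).sum(1);d=np.abs(np.diff(g))
    l=270+np.argmax(d[270:312])+.5;r=330+np.argmax(d[330:365])+.5;return l,r
M=[]
for v in (115,125,135,205,220,235,250):
    l,r=edge(v);p,q=onz(c,l,v,.012),onz(c,r,v,.012);m=(p+q)/2;M.append(m);print(v,l,r,np.round(m,4),np.round(np.linalg.norm(p-q),4))
M=np.array(M);d=M[0]-M[-1];print("ang",np.arctan2(d[1],d[0])%np.pi)
```

```text
ends mid [ 0.49847058 -0.24551527  0.012     ] [ 0.42230599 -0.38696067  0.012     ] [ 0.46038829 -0.31623797  0.012     ] 0.16064820546298855
115 290.5 359.5 [ 0.498  -0.2585  0.012 ] 0.0657
125 290.5 360.5 [ 0.4939 -0.2672  0.012 ] 0.067
135 291.5 343.5 [ 0.4825 -0.2722  0.012 ] 0.0499
205 292.5 342.5 [ 0.449  -0.3343  0.012 ] 0.0506
220 293.5 342.5 [ 0.4417 -0.3488  0.012 ] 0.0504
235 293.5 341.5 [ 0.4332 -0.3634  0.012 ] 0.0503
250 293.5 341.5 [ 0.4249 -0.3788  0.012 ] 0.0513
ang 1.0244650366640364
```

Emit:
step_arm([
  {"xyz":[-0.003,-0.019,-0.13],"rotation":[0,0,0],"grip":-1},
  {"xyz":[0,0,-0.16],"rotation":[0,0,0],"grip":-1},
  {"xyz":[0,0,-0.16],"rotation":[0,0,0],"grip":-1},
  {"xyz":[0,0,-0.16],"rotation":[0,0,0],"grip":-1},
  {"xyz":[0,0,-0.16],"rotation":[0,0,0],"grip":-1},
  {"xyz":[0,0,-0.16],"rotation":[0,0,0],"grip":-1},
  {"xyz":[0,0,-0.1],"rotation":[0,0,0],"grip":-1},
  {"xyz":[0,0,-0.05],"rotation":[0,0,0],"grip":-1},
  {"xyz":[0,0,-0.03],"rotation":[0,0,0],"grip":-1},
  {"xyz":[0,0,0],"rotation":[0,0,0],"grip":-1},
])

```text
time_s: 3.63
tool_pos: [0.4597, -0.3177, 0.0049]
orientation: [[0.477, 0.879, 0.0], [0.879, -0.477, 0.0], [0.0, 0.0, -1.0]]
force: [0.1, 0.1, 0.0]
opening: 1.002
gripper_force: 0.0
```

Emit:
step_arm([
  {"xyz":[0,0,0],"rotation":[0,0,0],"grip":0},
  {"xyz":[0,0,0],"rotation":[0,0,0],"grip":0.5},
  {"xyz":[0,0,0],"rotation":[0,0,0],"grip":1},
  {"xyz":[0,0,0],"rotation":[0,0,0],"grip":1},
  {"xyz":[0,0,0],"rotation":[0,0,0],"grip":1},
  {"xyz":[0,0,0],"rotation":[0,0,0],"grip":1},
  {"xyz":[0,0,0],"rotation":[0,0,0],"grip":1},
  {"xyz":[0,0,0],"rotation":[0,0,0],"grip":1},
  {"xyz":[0,0,0],"rotation":[0,0,0],"grip":1},
  {"xyz":[0,0,0],"rotation":[0,0,0],"grip":1},
], force=80)

```text
time_s: 4.47
tool_pos: [0.4594, -0.3177, 0.0048]
orientation: [[0.477, 0.879, -0.0], [0.879, -0.477, 0.0], [0.0, -0.0, -1.0]]
force: [-0.7, 0.2, -0.2]
opening: 0.003
gripper_force: 0.0
```

Run:
```python
from h import *
o=st();c,i=cam("wrist")
cv2.imwrite("pics/w2.png",i[:,:,::-1])
```

```text
t 4.47 tcp [ 0.4594 -0.3177  0.0048] yaw(y) -0.4974 j [-0.04  0.53  0.76  1.81 -0.43  0.98  0.4 ] F [-0.7  0.2 -0.2] op 0.003 gf 0.0 z [-0.  0. -1.]
```

View pics/w2.png

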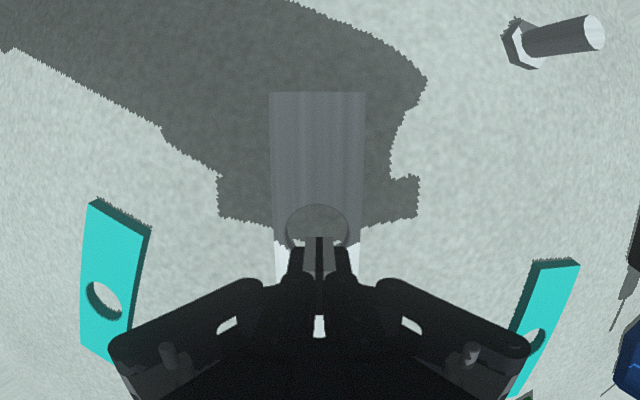

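The fingers shut inside the hole without touching the strap, so the tips ran above it. I'll rise, open, and go about 11 mm lower.

Emit:
step_arm([
  {"xyz":[0.004,0.008,0.1],"rotation":[0,0,0],"grip":1},
  {"xyz":[0,0,0.1],"rotation":[0,0,0],"grip":1},
  {"xyz":[0,0,0],"rotation":[0,0,0],"grip":-1},
  {"xyz":[0,0,0],"rotation":[0,0,0],"grip":-1},
  {"xyz":[0,0,0],"rotation":[0,0,0],"grip":-1},
  {"xyz":[0,0,0],"rotation":[0,0,0],"grip":-1},
  {"xyz":[0,0,0],"rotation":[0,0,0],"grip":-1},
  {"xyz":[0,0,0],"rotation":[0,0,0],"grip":-1},
  {"xyz":[0,0,-0.1],"rotation":[0,0,0],"grip":-1},
  {"xyz":[0,0,-0.1],"rotation":[0,0,0],"grip":-1},
])

```text
time_s: 5.35
tool_pos: [0.4603, -0.3169, 0.0041]
orientation: [[0.477, 0.879, 0.001], [0.879, -0.477, -0.0], [0.0, 0.001, -1.0]]
force: [0.4, -0.1, -0.2]
opening: 0.998
gripper_force: 0.0
```

Emit:
step_arm([
  {"xyz":[0,0,-0.05],"rotation":[0,0,0],"grip":-1},
  {"xyz":[0,0,-0.04],"rotation":[0,0,0],"grip":-1},
  {"xyz":[0,0,0],"rotation":[0,0,0],"grip":-0.5},
  {"xyz":[0,0,0],"rotation":[0,0,0],"grip":0},
  {"xyz":[0,0,0],"rotation":[0,0,0],"grip":0.5},
  {"xyz":[0,0,0],"rotation":[0,0,0],"grip":1},
  {"xyz":[0,0,0],"rotation":[0,0,0],"grip":1},
  {"xyz":[0,0,0],"rotation":[0,0,0],"grip":1},
  {"xyz":[0,0,0],"rotation":[0,0,0],"grip":1},
  {"xyz":[0,0,0],"rotation":[0,0,0],"grip":1},
], force=80)

```text
time_s: 6.18
tool_pos: [0.46, -0.3168, -0.0059]
orientation: [[0.477, 0.879, 0.0], [0.879, -0.477, 0.0], [0.0, 0.0, -1.0]]
force: [0.1, 0.4, -1.7]
opening: 0.001
gripper_force: 0.0
```

Run:
```python
from h import *
o=st();c,i=cam("wrist");d,s=cam("side")
u,v=proj(d,[.46,-.317,.0]).astype(int);print(u,v)
a=cv2.resize(s[v-65:v+55,u-60:u+60],(480,480),interpolation=cv2.INTER_CUBIC)
b=cv2.resize(i[170:290,280:360],(320,480),interpolation=cv2.INTER_CUBIC)
cv2.imwrite("pics/s2.png",np.hstack([a,b])[:,:,::-1])
```

```text
t 6.18 tcp [ 0.46   -0.3168 -0.0059] yaw(y) -0.4974 j [-0.03  0.54  0.75  1.82 -0.44  0.96  0.41] F [ 0.1  0.4 -1.7] op 0.001 gf 0.0 z [ 0.  0. -1.]
353 301
```

View pics/s2.png

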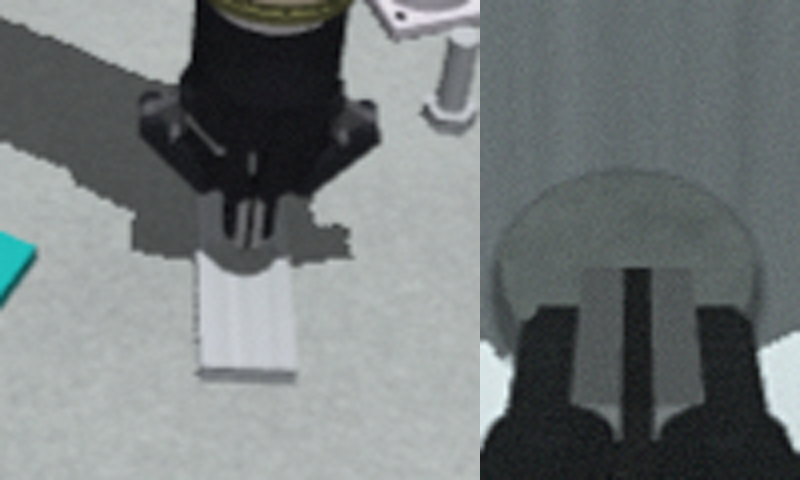

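The crop shows the shut fingertips at about (319,237) in the wrist image and about 10 mm above the bench in the side view. They sit over the hole and not down on the bench. I'll work out the tip height from both views.

Run:
```python
from h import *
o=robot.get_obs();c,i=cam("wrist");d,s=cam("side")
t=o["tool_pos"];R=np.array(o["orientation"])
for z in (-.03,-.02,-.015,-.01,-.005,0,.005):
    print(z,[np.round(proj(c,t+R@np.array([x,0,z])),1).tolist() for x in (-.011,0,.011)], np.round(proj(d,t+R@[0,0,z]),1))
```

```text
-0.03 [[318.7, 275.8], [318.7, 257.5], [318.7, 237.9]] [354.  293.8]
-0.02 [[318.7, 266.5], [318.7, 248.9], [318.7, 230.1]] [353.6 296.9]
-0.015 [[318.7, 262.2], [318.7, 244.9], [318.7, 226.5]] [353.5 298.5]
-0.01 [[318.7, 258.1], [318.7, 241.1], [318.7, 223.1]] [353.3 300. ]
-0.005 [[318.6, 254.2], [318.7, 237.5], [318.7, 219.9]] [353.1 301.6]
0 [[318.6, 250.5], [318.6, 234.1], [318.7, 216.9]] [353.  303.1]
0.005 [[318.6, 246.9], [318.6, 230.8], [318.6, 214.0]] [352.8 304.6]
```

Emit:
step_arm([
  {"xyz":[0,0,0.1],"rotation":[0,0,0],"grip":1},
  {"xyz":[0,0,0.1],"rotation":[0,0,0],"grip":1},
  {"xyz":[0,0,0],"rotation":[0,0,0],"grip":-1},
  {"xyz":[0,0,0],"rotation":[0,0,0],"grip":-1},
  {"xyz":[0,0,0],"rotation":[0,0,0],"grip":-1},
  {"xyz":[0,0,0],"rotation":[0,0,0],"grip":-1},
  {"xyz":[0,0,-0.05],"rotation":[0,0,0],"grip":-1},
  {"xyz":[0,0,-0.08],"rotation":[0,0,0],"grip":-1},
  {"xyz":[0,0,-0.07],"rotation":[0,0,0],"grip":-1},
  {"xyz":[0,0,0],"rotation":[0,0,0],"grip":-1},
], force=40)

```text
time_s: 7.22
tool_pos: [0.4584, -0.3157, -0.0087]
orientation: [[0.477, 0.879, -0.004], [0.879, -0.477, 0.002], [-0.0, -0.004, -1.0]]
force: [-0.9, 2.0, 0.1]
opening: 1.001
gripper_force: 0.0
```

Emit:
step_arm([
  {"xyz":[0,0,-0.01],"rotation":[0,0,0],"grip":-1},
  {"xyz":[0,0,-0.01],"rotation":[0,0,0],"grip":-1},
  {"xyz":[0,0,-0.01],"rotation":[0,0,0],"grip":-1},
  {"xyz":[0,0,-0.01],"rotation":[0,0,0],"grip":-1},
  {"xyz":[0,0,-0.01],"rotation":[0,0,0],"grip":-1},
  {"xyz":[0,0,-0.01],"rotation":[0,0,0],"grip":-1},
  {"xyz":[0,0,0],"rotation":[0,0,0],"grip":-1},
  {"xyz":[0,0,0],"rotation":[0,0,0],"grip":-1},
  {"xyz":[0,0,0],"rotation":[0,0,0],"grip":-1},
  {"xyz":[0,0,0],"rotation":[0,0,0],"grip":-1},
])

```text
time_s: 8.05
tool_pos: [0.4599, -0.3168, -0.0131]
orientation: [[0.477, 0.879, 0.0], [0.879, -0.477, 0.0], [0.0, 0.0, -1.0]]
force: [0.2, 0.3, 0.7]
opening: 1.002
gripper_force: 0.0
```

Run:
```python
from h import *
o=st();c,i=cam("wrist");d,s=cam("side")
u,v=proj(d,[.46,-.317,.0]).astype(int)
a=cv2.resize(s[v-65:v+55,u-60:u+60],(400,400),interpolation=cv2.INTER_CUBIC)
cv2.imwrite("pics/s3.png",np.hstack([a,i[100:350,120:520]] if 0 else [a,cv2.resize(i[100:350,195:445],(400,400))])[:,:,::-1])
```

```text
t 8.05 tcp [ 0.4599 -0.3168 -0.0131] yaw(y) -0.4974 j [-0.03  0.55  0.74  1.82 -0.45  0.94  0.42] F [0.2 0.3 0.7] op 1.002 gf 0.0 z [ 0.  0. -1.]
```

View pics/s3.png

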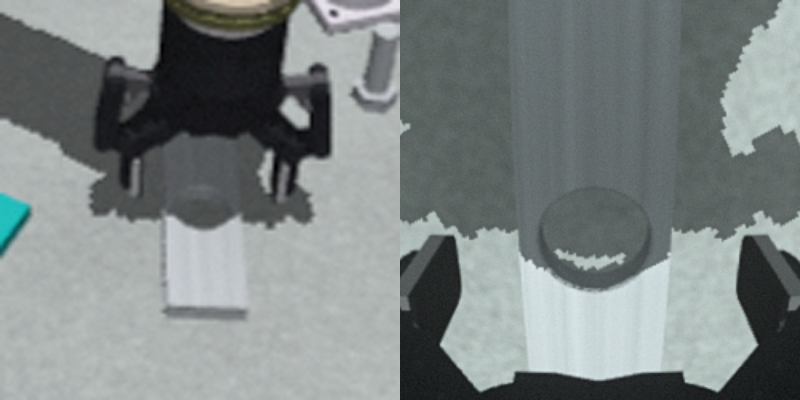

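The side view shows the open fingertips at about (333,294) and (377,296), clear of the bench either side of the strap.

Run:
```python
from h import *
o=robot.get_obs();d,s=cam("side")
t=o["tool_pos"];R=np.array(o["orientation"])
for y in (-.048,.048):
  for z in (-.04,-.03,-.02,-.01): print(y,z,np.round((t+R@[0,y,z])[2],4),np.round(proj(d,t+R@[0,y,z]),1))
```

```text
-0.048 -0.04 0.0268 [332.  292.1]
-0.048 -0.03 0.0168 [331.8 295.3]
-0.048 -0.02 0.0068 [331.6 298.4]
-0.048 -0.01 -0.0032 [331.4 301.5]
0.048 -0.04 0.0268 [376.2 293.7]
0.048 -0.03 0.0168 [375.7 296.8]
0.048 -0.02 0.0068 [375.3 300. ]
0.048 -0.01 -0.0032 [374.8 303. ]
```

Emit:
step_arm([
  {"xyz":[0,0,-0.025],"rotation":[0,0,0],"grip":-1},
  {"xyz":[0,0,-0.025],"rotation":[0,0,0],"grip":-1},
  {"xyz":[0,0,0],"rotation":[0,0,0],"grip":-0.6},
  {"xyz":[0,0,0],"rotation":[0,0,0],"grip":-0.3},
  {"xyz":[0,0,0],"rotation":[0,0,0],"grip":0},
  {"xyz":[0,0,0],"rotation":[0,0,0],"grip":0.2},
  {"xyz":[0,0,0],"rotation":[0,0,0],"grip":0.2},
  {"xyz":[0,0,0],"rotation":[0,0,0],"grip":0.2},
  {"xyz":[0,0,0],"rotation":[0,0,0],"grip":0.2},
  {"xyz":[0,0,0],"rotation":[0,0,0],"grip":0.2},
], force=60)

```text
time_s: 9.03
tool_pos: [0.4598, -0.3168, -0.0186]
orientation: [[0.477, 0.879, 0.0], [0.879, -0.477, 0.001], [0.001, -0.0, -1.0]]
force: [-3.1, 2.2, 7.6]
opening: 0.536
gripper_force: 60.0
```

It holds now. I'll firm the grip and lift.

Emit:
step_arm([
  {"xyz":[0,0,0],"rotation":[0,0,0],"grip":1},
  {"xyz":[0,0,0],"rotation":[0,0,0],"grip":1},
  {"xyz":[0,0,0.05],"rotation":[0,0,0],"grip":1},
  {"xyz":[0,0,0.1],"rotation":[0,0,0],"grip":1},
  {"xyz":[0,0,0.2],"rotation":[0,0,0],"grip":1},
  {"xyz":[0,0,0.2],"rotation":[0,0,0],"grip":1},
  {"xyz":[0,0,0.2],"rotation":[0,0,0],"grip":1},
  {"xyz":[0,0,0.2],"rotation":[0,0,0],"grip":1},
  {"xyz":[0,0,0.2],"rotation":[0,0,0],"grip":1},
  {"xyz":[0,0,0.1],"rotation":[0,0,0],"grip":1},
], force=100)

```text
time_s: 9.87
tool_pos: [0.4607, -0.318, 0.1346]
orientation: [[0.478, 0.878, 0.004], [0.878, -0.478, -0.002], [0.0, 0.004, -1.0]]
force: [0.5, -0.1, 0.3]
opening: -0.001
gripper_force: 0.0
```

Run:
```python
from h import *
o=st();c,i=cam("top")
g=i.astype(int).sum(2)/3
# jig features: heel block / housing flange / jig corners, precise
m=(g<95);sub=m[165:252,262:316]
ctr,wh,a,k=box(sub,c,.014,262,165);print(ctr,wh,a)
# nut bar: dark pixels
n=(g<95)[180:240,165:215].astype(np.uint8);ys,xs=np.nonzero(n)
print("\n".join("".join(".#"[v] for v in r) for r in n[8:52,8:42]))
```

```text
t 9.87 tcp [ 0.4607 -0.318   0.1346] yaw(y) -0.4981 j [-0.13  0.37  0.85  1.69 -0.3   1.21  0.3 ] F [ 0.5 -0.1  0.3] op -0.001 gf 0.0 z [ 0.004 -0.002 -1.   ]
[0.47979547 0.0172274 ] (248.81336975097656, 142.5070343017578) 0.037482046
..................................
..................................
...........##.....................
..........######..................
..........######..................
.........##########...............
.........##########...............
.........##########...............
.........##########...............
.........##########...............
.........##########...............
........###########...............
........###########...............
........###########...............
........###########...............
.......############...............
.......##############.............
.......################...........
.......#################..........
......###################.........
......###################.........
.....#####################........
.....#####################........
.....#####################........
.....######################.......
.....#####################........
.....#####################........
.....#####################........
.....#####################........
.....####################.........
....####################..........
....###################...........
....#################.............
....###############...............
...############...................
...###########....................
...###########....................
...###########....................
...###########....................
...###########....................
....#########.....................
..........##......................
..................................
..................................
```

The grip slipped off on the lift, so it had only caught the top edge. I'll re-check the strap and then find the bench by touch with the fingers part-closed beside it.

Emit:
step_arm([
  {"xyz":[0,0,0],"rotation":[0,0,0],"grip":-1},
  {"xyz":[0,0,0],"rotation":[0,0,0],"grip":-1},
  {"xyz":[0,0,0],"rotation":[0,0,0],"grip":-1},
  {"xyz":[0,0,0],"rotation":[0,0,0],"grip":-1},
  {"xyz":[0,0,0],"rotation":[0,0,0],"grip":-1},
  {"xyz":[0,0,0],"rotation":[0,0,0],"grip":-1},
  {"xyz":[0,0,0],"rotation":[0,0,0],"grip":-1},
  {"xyz":[0,0,0],"rotation":[0,0,0],"grip":-1},
  {"xyz":[0,0,0],"rotation":[0,0,0],"grip":-1},
  {"xyz":[0,0,0],"rotation":[0,0,0],"grip":-1},
])

```text
time_s: 10.75
tool_pos: [0.4599, -0.3168, 0.1308]
orientation: [[0.477, 0.879, -0.0], [0.879, -0.477, 0.0], [0.0, -0.0, -1.0]]
force: [0.4, -0.1, -0.1]
opening: 1.0
gripper_force: 0.0
```

Run:
```python
from h import *
o=st();c,i=cam("wrist")
g=cv2.GaussianBlur(i,(3,3),0).astype(float).sum(2)
M=[]
for v in range(200,256,8):
    d=np.abs(np.diff(g[v]));l=280+np.argmax(d[280:305])+.5;r=332+np.argmax(d[332:358])+.5
    p,q=onz(c,l,v,.012),onz(c,r,v,.012);M.append((p+q)/2);print(v,l,r,np.round((p+q)/2,4)[:2],np.round(np.linalg.norm(p-q),4))
d=M[0]-M[-1];print("ang",np.arctan2(d[1],d[0]))
col=g[:,300:312].mean(1);dd=np.diff(col);print([(k,round(dd[k])) for k in range(80,290) if abs(dd[k])>25])
e=g[:,317:321].mean(1);de=np.diff(e);print([(k,round(de[k])) for k in range(80,290) if abs(de[k])>25])
d,s=cam("side");u,v=proj(d,[.46,-.317,.0]).astype(int)
a=cv2.resize(s[v-75:v+75,u-75:u+75],(400,400),interpolation=cv2.INTER_CUBIC)
cv2.imwrite("pics/s4.png",np.hstack([a,cv2.resize(i[80:330,195:445],(400,400))])[:,:,::-1])
```

```text
t 10.75 tcp [ 0.4599 -0.3168  0.1308] yaw(y) -0.4975 j [-0.12  0.37  0.85  1.69 -0.3   1.21  0.3 ] F [ 0.4 -0.1 -0.1] op 1.0 gf 0.0 z [-0.  0. -1.]
200 285.5 340.5 [ 0.4476 -0.328 ] 0.0539
208 287.5 333.5 [ 0.4415 -0.3341] 0.0454
216 288.5 347.5 [ 0.444 -0.345] 0.0588
224 288.5 338.5 [ 0.4359 -0.3504] 0.0503
232 290.5 357.5 [ 0.4411 -0.3633] 0.0682
240 301.5 351.5 [ 0.4391 -0.3723] 0.0513
248 291.5 347.5 [ 0.4284 -0.377 ] 0.0581
ang 1.1968616458552526
[(165, 30), (166, 37), (167, 34), (168, 30), (190, -27), (191, -37), (192, -36), (193, -31), (197, 38), (198, 58), (199, 68), (200, 66), (201, 47), (256, -29), (257, -45), (258, -26)]
[(171, 81), (172, 134), (173, 104), (174, 26), (256, -40), (257, -48)]
```

View pics/s4.png

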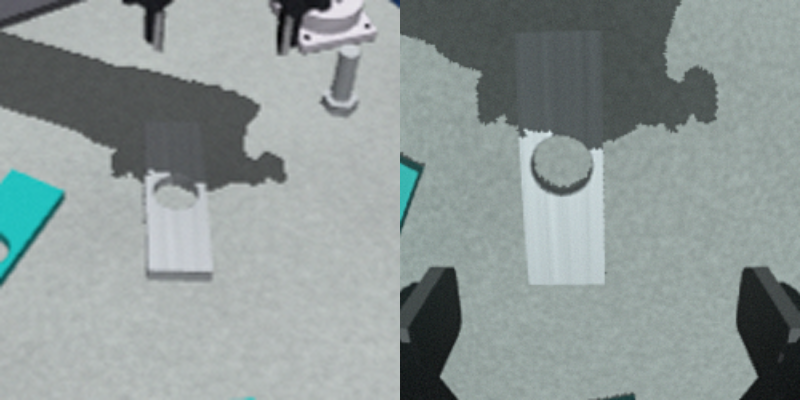

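The strap has been pushed to the left in the wrist image (left edge at column 270, right at 322) and turned slightly. It still lies flat. Measuring it again with the right window.

```bash
cat >> h.py <<'E'
def strap_w(c,i,rows,l0,l1,r0,r1,z=.012):
    g=cv2.GaussianBlur(i,(3,3),0).astype(float).sum(2);L=[];Rr=[]
    for v in rows:
        d=np.abs(np.diff(g[v]));l=l0+np.argmax(d[l0:l1])+.5;r=r0+np.argmax(d[r0:r1])+.5
        L.append(onz(c,l,v,z)[:2]);Rr.append(onz(c,r,v,z)[:2])
    out=[]
    for P in (L,Rr):
        vx,vy,x,y=cv2.fitLine(np.array(P,np.float32)*1000,cv2.DIST_HUBER,0,.01,.01).ravel();out.append((np.array([x,y])/1000,np.arctan2(vy,vx)%np.pi))
    return out
E
python3 - <<'E'
from h import *
o=robot.get_obs();c,i=cam("wrist")
e=strap_w(c,i,range(180,250,3),258,288,310,335);print(e)
a=np.mean([e[0][1],e[1][1]]);n=np.array([-np.sin(a),np.cos(a)]);print("ang",a,"width",(e[0][0]-e[1][0])@n)
mid=(e[0][0]+e[1][0])/2; off=((e[0][0]+e[1][0])@n)/2
u=np.array([np.cos(a),np.sin(a)])
g=cv2.GaussianBlur(i,(3,3),0).astype(float).sum(2)[:,285:310].mean(1);d=np.abs(np.diff(g))
t=[75+np.argmax(d[75:115])+.5,235+np.argmax(d[235:275])+.5];print(t)
s=[onz(c,297,v,.012)[:2]@u for v in t];print("len",s[0]-s[1]);print("centre",off*n+np.mean(s)*u)
x,y=np.meshgrid(0,0)
E
```

```text
[(array([ 0.40437055, -0.32596272], dtype=float32), np.float32(0.978003)), (array([ 0.4472577 , -0.34267393], dtype=float32), np.float32(1.1948601))]
ang 1.0864315 width 0.045735393
[np.float64(98.5), np.float64(257.5)]
len 0.1609280743903291
centre [ 0.44124187 -0.30499767]
```

Run:
```python
from h import *
c,i=cam("wrist")
P=[onz(c,u,v,.012)[:2] for u,v in ((266.9,100),(320,99),(276.3,257.5),(323.3,257.5))]
C=np.mean(P,0);d=(P[0]+P[1]-P[2]-P[3]);a=np.arctan2(d[1],d[0]);print(C,a)
o=robot.get_obs();print("yaw to strap turn",(a-np.pi/2)-np.arctan2(o["orientation"][1][1],o["orientation"][0][1]),"shift units",(C-o["tool_pos"][:2])/.12)
for q in P: print(q-C,np.linalg.norm(q-C))
print(np.linalg.norm(P[0]-P[1]),np.linalg.norm(P[0]-P[2]))
```

```text
[ 0.44150452 -0.30556134] 1.0953473648677545
yaw to strap turn 0.021911163233763575 shift units [-0.15310402  0.09369868]
[0.01507766 0.08301165] 0.08436984246905835
[0.05837516 0.05965952] 0.08346806422079472
[-0.05863917 -0.05969536] 0.08367848104904654
[-0.01481365 -0.08297581] 0.08428777772856139
0.04919345861985188 0.16062210940191127
```

Emit:
step_arm([
  {"xyz":[-0.077,0.047,-0.1],"rotation":[0,0,0.007],"grip":-1},
  {"xyz":[-0.076,0.047,-0.15],"rotation":[0,0,0],"grip":-1},
  {"xyz":[0,0,-0.2],"rotation":[0,0,0],"grip":-1},
  {"xyz":[0,0,-0.2],"rotation":[0,0,0],"grip":-1},
  {"xyz":[0,0,-0.2],"rotation":[0,0,0],"grip":-1},
  {"xyz":[0,0,-0.2],"rotation":[0,0,0],"grip":-0.5},
  {"xyz":[0,0,-0.1],"rotation":[0,0,0],"grip":-0.5},
  {"xyz":[0,0,-0.05],"rotation":[0,0,0],"grip":-0.5},
  {"xyz":[0,0,-0.03],"rotation":[0,0,0],"grip":-0.5},
  {"xyz":[0,0,0],"rotation":[0,0,0],"grip":-0.5},
])

```text
time_s: 11.78
tool_pos: [0.4417, -0.3058, -0.0166]
orientation: [[0.458, 0.889, 0.0], [0.889, -0.458, -0.0], [-0.0, 0.0, -1.0]]
force: [-0.1, 0.4, 0.4]
opening: 0.753
gripper_force: 0.0
```

Emit:
step_arm([
  {"xyz":[0,0,-0.005],"rotation":[0,0,0],"grip":-0.5},
  {"xyz":[0,0,-0.005],"rotation":[0,0,0],"grip":-0.5},
  {"xyz":[0,0,-0.005],"rotation":[0,0,0],"grip":-0.5},
  {"xyz":[0,0,-0.005],"rotation":[0,0,0],"grip":-0.5},
  {"xyz":[0,0,-0.005],"rotation":[0,0,0],"grip":-0.5},
  {"xyz":[0,0,-0.005],"rotation":[0,0,0],"grip":-0.5},
  {"xyz":[0,0,-0.005],"rotation":[0,0,0],"grip":-0.5},
  {"xyz":[0,0,0],"rotation":[0,0,0],"grip":-0.5},
  {"xyz":[0,0,0],"rotation":[0,0,0],"grip":-0.5},
  {"xyz":[0,0,0],"rotation":[0,0,0],"grip":-0.5},
])

```text
time_s: 12.62
tool_pos: [0.4415, -0.3055, -0.021]
orientation: [[0.458, 0.889, -0.0], [0.889, -0.458, 0.0], [0.0, -0.0, -1.0]]
force: [-0.2, -0.1, -0.1]
opening: 0.75
gripper_force: 0.0
```

Emit:
step_arm([
  {"xyz":[0,0,-0.005],"rotation":[0,0,0],"grip":-0.5},
  {"xyz":[0,0,-0.005],"rotation":[0,0,0],"grip":-0.5},
  {"xyz":[0,0,-0.005],"rotation":[0,0,0],"grip":-0.5},
  {"xyz":[0,0,-0.005],"rotation":[0,0,0],"grip":-0.5},
  {"xyz":[0,0,-0.005],"rotation":[0,0,0],"grip":-0.5},
  {"xyz":[0,0,-0.005],"rotation":[0,0,0],"grip":-0.5},
  {"xyz":[0,0,0],"rotation":[0,0,0],"grip":-0.5},
  {"xyz":[0,0,0],"rotation":[0,0,0],"grip":-0.5},
  {"xyz":[0,0,0],"rotation":[0,0,0],"grip":-0.5},
  {"xyz":[0,0,0],"rotation":[0,0,0],"grip":-0.5},
])

```text
time_s: 13.45
tool_pos: [0.4415, -0.3056, -0.0246]
orientation: [[0.458, 0.889, 0.0], [0.889, -0.458, 0.0], [0.0, -0.0, -1.0]]
force: [-0.3, -0.8, 0.2]
opening: 0.755
gripper_force: 0.0
```

Emit:
step_arm([
  {"xyz":[0,0,0],"rotation":[0,0,0],"grip":-0.35},
  {"xyz":[0,0,0],"rotation":[0,0,0],"grip":-0.25},
  {"xyz":[0,0,0],"rotation":[0,0,0],"grip":-0.2},
  {"xyz":[0,0,0],"rotation":[0,0,0],"grip":-0.15},
  {"xyz":[0,0,0],"rotation":[0,0,0],"grip":-0.1},
  {"xyz":[0,0,0],"rotation":[0,0,0],"grip":0},
  {"xyz":[0,0,0],"rotation":[0,0,0],"grip":0.1},
  {"xyz":[0,0,0],"rotation":[0,0,0],"grip":0.1},
  {"xyz":[0,0,0],"rotation":[0,0,0],"grip":0.1},
  {"xyz":[0,0,0],"rotation":[0,0,0],"grip":0.1},
], force=60)

```text
time_s: 14.28
tool_pos: [0.4413, -0.3054, -0.0242]
orientation: [[0.458, 0.889, -0.0], [0.889, -0.458, 0.001], [0.001, -0.0, -1.0]]
force: [-3.6, 3.3, 8.1]
opening: 0.563
gripper_force: 60.3
```

Emit:
step_arm([
  {"xyz":[0,0,0.01],"rotation":[0,0,0],"grip":0.3},
  {"xyz":[0,0,0.01],"rotation":[0,0,0],"grip":0.3},
  {"xyz":[0,0,0.01],"rotation":[0,0,0],"grip":0.3},
  {"xyz":[0,0,0.01],"rotation":[0,0,0],"grip":0.3},
  {"xyz":[0,0,0.01],"rotation":[0,0,0],"grip":0.3},
  {"xyz":[0,0,0.01],"rotation":[0,0,0],"grip":0.3},
  {"xyz":[0,0,0.02],"rotation":[0,0,0],"grip":0.3},
  {"xyz":[0,0,0.02],"rotation":[0,0,0],"grip":0.3},
  {"xyz":[0,0,0.02],"rotation":[0,0,0],"grip":0.3},
  {"xyz":[0,0,0.02],"rotation":[0,0,0],"grip":0.3},
], force=100)

```text
time_s: 15.12
tool_pos: [0.4416, -0.3056, -0.0075]
orientation: [[0.458, 0.889, 0.0], [0.889, -0.458, 0.0], [0.0, 0.0, -1.0]]
force: [0.7, 0.4, -3.9]
opening: 0.542
gripper_force: 103.0
```

Emit:
step_arm([
  {"xyz":[0,0,0.2],"rotation":[0,0,0],"grip":0.3},
  {"xyz":[0,0,0.28],"rotation":[0,0,0],"grip":0.3},
  {"xyz":[0,0,0.27],"rotation":[0,0,0],"grip":0.3},
  {"xyz":[0.05,0.28,0.05],"rotation":[0,0,-0.03],"grip":0.3},
  {"xyz":[0.05,0.28,0.05],"rotation":[0,0,-0.03],"grip":0.3},
  {"xyz":[0.05,0.28,0.05],"rotation":[0,0,-0.03],"grip":0.3},
  {"xyz":[0.05,0.28,0.05],"rotation":[0,0,-0.03],"grip":0.3},
  {"xyz":[0.05,0.28,0.05],"rotation":[0,0,-0.03],"grip":0.3},
  {"xyz":[0.05,0.28,0.05],"rotation":[0,0,-0.03],"grip":0.3},
  {"xyz":[0.05,0.28,0.05],"rotation":[0,0,-0.03],"grip":0.3},
])

```text
time_s: 15.95
tool_pos: [0.4834, -0.0688, 0.1247]
orientation: [[0.909, 0.417, 0.001], [0.417, -0.909, 0.001], [0.001, -0.0, -1.0]]
force: [0.3, -0.4, -3.7]
opening: 0.542
gripper_force: 104.5
```

Emit:
step_arm([
  {"xyz":[0.049,0.25,0],"rotation":[0,0,-0.03],"grip":0.3},
  {"xyz":[0.049,0.25,0],"rotation":[0,0,-0.03],"grip":0.3},
  {"xyz":[0.049,0.16,0],"rotation":[0,0,-0.03],"grip":0.3},
  {"xyz":[0,0.09,0],"rotation":[0,0,-0.02],"grip":0.3},
  {"xyz":[0,0.04,0],"rotation":[0,0,-0.0165],"grip":0.3},
  {"xyz":[0,0.02,0],"rotation":[0,0,0],"grip":0.3},
  {"xyz":[0,0,0],"rotation":[0,0,0],"grip":0.3},
  {"xyz":[0,0,0],"rotation":[0,0,0],"grip":0.3},
  {"xyz":[0,0,0],"rotation":[0,0,0],"grip":0.3},
  {"xyz":[0,0,0],"rotation":[0,0,0],"grip":0.3},
])

```text
time_s: 16.78
tool_pos: [0.5011, 0.0261, 0.1243]
orientation: [[0.999, 0.038, 0.0], [0.038, -0.999, 0.0], [0.0, -0.0, -1.0]]
force: [-0.1, 0.4, -4.5]
opening: 0.545
gripper_force: 104.5
```

Run:
```python
from h import *
o=st();c,i=cam("wrist");t=o["tool_pos"];R=np.array(o["orientation"])
print("pred post tip px",proj(c,[.5013,.0267,.108]),"strap hole top px",proj(c,t+R@[0,0,-.0366]), "under", proj(c,t+R@[0,0,-.0246]))
cv2.imwrite("pics/w5.png",cv2.resize(i[60:310,190:450],(780,750))[:600,:,::-1])
```

```text
t 16.78 tcp [0.5011 0.0261 0.1243] yaw(y) -1.5331 j [-0.93  0.25  0.95  1.85 -0.22  1.16 -1.44] F [-0.1  0.4 -4.5] op 0.545 gf 104.5 z [ 0.  0. -1.]
pred post tip px [319.83202715 222.79149294] strap hole top px [321.62418365 262.4558775 ] under [321.40271496 251.49118503]
```

View pics/w5.png

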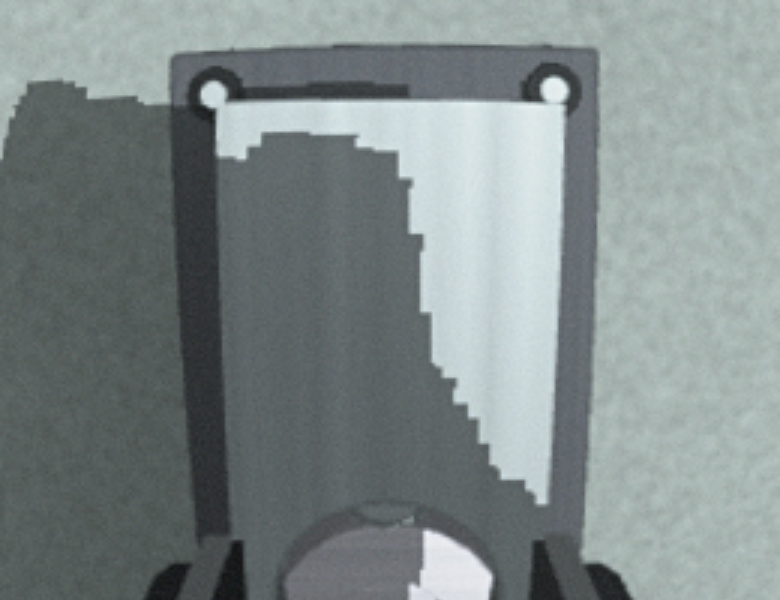

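The wrist view shows the strap held flat and parallel to the jig. Its far end is at row 93, the hole's far rim at (319,228), and the jig's far edge at row 76 between columns 247 and 389.

Run:
```python
from h import *
from scipy.optimize import brentq
o=robot.get_obs();c,i=cam("wrist");t=o["tool_pos"]
f=lambda U,V:(190+U/3,60+V/3)
l,r=f(216,104),f(566,104)
zt=brentq(lambda z:np.linalg.norm(onz(c,*l,z)-onz(c,*r,z))-.05,.1,.2);print("strap top z by width",zt)
g=cv2.GaussianBlur(i,(3,3),0).astype(float).sum(2)
for z in (zt,.1243+.0246+.012):
    e=(onz(c,*l,z)+onz(c,*r,z))/2;h=onz(c,*f(388,502),z)
    u=np.array([np.cos(.038),np.sin(.038)])
    print(z,"centre from end",e[:2]-u*.08,"from rim",h[:2]-u*.0185, "end-rim",np.linalg.norm(e-h))
A,B=onz(c,*f(172,55),.014),onz(c,*f(598,48),.014);m=(A+B)/2
print("jig far edge",A,B,np.linalg.norm(A-B),"ang",np.arctan2((A-B)[1],(A-B)[0])-np.pi/2,"post",m[:2]-u*.102)
d,s=cam("side");tp,ti=cam("top")
print("post tip px side",proj(d,[.5013,.0267,.108]),"top",proj(tp,[.5013,.0267,.108]))
```

```text
strap top z by width 0.16100490589396832
0.16100490589396832 centre from end [0.500277  0.0268581] from rim [0.50128134 0.02730722] end-rim 0.06048072244817598
0.16090000000000002 centre from end [0.50028164 0.02685762] from rim [0.50123847 0.02730526] end-rim 0.0605282476947457
jig far edge [0.59984182 0.09574014 0.014     ] [ 0.60688686 -0.0322932   0.014     ] 0.12822702530654803 ang 0.054969658148548595 post [0.50143798 0.0278484 ]
post tip px side [302.77632978 178.97048421] top [285.35897476 197.02519047]
```

Strap hole and post agree within 1 mm, so I'm lowering.

Emit:
step_arm([
  {"xyz":[0.005,0.002,-0.06],"rotation":[0,0,0],"grip":0.3},
  {"xyz":[0,0,-0.08],"rotation":[0,0,0],"grip":0.3},
  {"xyz":[0,0,-0.08],"rotation":[0,0,0],"grip":0.3},
  {"xyz":[0,0,-0.08],"rotation":[0,0,0],"grip":0.3},
  {"xyz":[0,0,-0.06],"rotation":[0,0,0],"grip":0.3},
  {"xyz":[0,0,-0.05],"rotation":[0,0,0],"grip":0.3},
  {"xyz":[0,0,-0.05],"rotation":[0,0,0],"grip":0.3},
  {"xyz":[0,0,-0.05],"rotation":[0,0,0],"grip":0.3},
  {"xyz":[0,0,-0.05],"rotation":[0,0,0],"grip":0.3},
  {"xyz":[0,0,-0.05],"rotation":[0,0,0],"grip":0.3},
])

```text
time_s: 17.82
tool_pos: [0.5019, 0.0271, 0.0505]
orientation: [[0.999, 0.038, 0.0], [0.038, -0.999, 0.0], [0.0, -0.0, -1.0]]
force: [-0.7, -0.2, -4.0]
opening: 0.538
gripper_force: 104.5
```

Emit:
step_arm([
  {"xyz":[-0.002,0,-0.03],"rotation":[0,0,0],"grip":0.3},
  {"xyz":[0,0,-0.03],"rotation":[0,0,0],"grip":0.3},
  {"xyz":[0,0,-0.03],"rotation":[0,0,0],"grip":0.3},
  {"xyz":[0,0,-0.03],"rotation":[0,0,0],"grip":0.3},
  {"xyz":[0,0,-0.025],"rotation":[0,0,0],"grip":0.3},
  {"xyz":[0,0,-0.02],"rotation":[0,0,0],"grip":0.3},
  {"xyz":[0,0,-0.01],"rotation":[0,0,0],"grip":0.3},
  {"xyz":[0,0,-0.01],"rotation":[0,0,0],"grip":0.3},
  {"xyz":[0,0,-0.01],"rotation":[0,0,0],"grip":0.3},
  {"xyz":[0,0,0],"rotation":[0,0,0],"grip":0.3},
])

```text
time_s: 18.65
tool_pos: [0.5015, 0.0271, 0.0275]
orientation: [[0.999, 0.038, -0.0], [0.038, -0.999, 0.0], [-0.0, -0.0, -1.0]]
force: [0.2, -0.8, -4.7]
opening: 0.542
gripper_force: 104.5
```

Emit:
step_arm([
  {"xyz":[0,0,-0.005],"rotation":[0,0,0],"grip":0.3},
  {"xyz":[0,0,-0.005],"rotation":[0,0,0],"grip":0.3},
  {"xyz":[0,0,-0.004],"rotation":[0,0,0],"grip":0.3},
  {"xyz":[0,0,-0.003],"rotation":[0,0,0],"grip":0.3},
  {"xyz":[0,0,0],"rotation":[0,0,0],"grip":0.3},
  {"xyz":[0,0,0],"rotation":[0,0,0],"grip":0.3},
  {"xyz":[0,0,0],"rotation":[0,0,0],"grip":0.3},
  {"xyz":[0,0,0],"rotation":[0,0,0],"grip":0.3},
  {"xyz":[0,0,0],"rotation":[0,0,0],"grip":0.3},
  {"xyz":[0,0,0],"rotation":[0,0,0],"grip":0.3},
])

```text
time_s: 19.48
tool_pos: [0.5017, 0.0272, 0.0262]
orientation: [[0.999, 0.038, 0.0], [0.038, -0.999, 0.001], [0.0, -0.001, -1.0]]
force: [-3.8, -0.1, 6.2]
opening: 0.544
gripper_force: 105.7
```

Seated: the force turned upward at the expected height. Releasing and rising.

Emit:
step_arm([
  {"xyz":[0,0,0],"rotation":[0,0,0],"grip":-0.2},
  {"xyz":[0,0,0],"rotation":[0,0,0],"grip":-0.4},
  {"xyz":[0,0,0],"rotation":[0,0,0],"grip":-0.5},
  {"xyz":[0,0,0.05],"rotation":[0,0,0],"grip":-0.5},
  {"xyz":[0,0,0.15],"rotation":[0,0,0],"grip":-0.5},
  {"xyz":[0,0,0.25],"rotation":[0,0,0],"grip":-0.5},
  {"xyz":[0,0,0.25],"rotation":[0,0,0],"grip":-0.6},
  {"xyz":[0,0,0.25],"rotation":[0,0,0],"grip":-0.8},
  {"xyz":[0,0,0.25],"rotation":[0,0,0],"grip":-1},
  {"xyz":[0,0,0.15],"rotation":[0,0,0],"grip":-1},
])

```text
time_s: 20.32
tool_pos: [0.5027, 0.0266, 0.1911]
orientation: [[0.999, 0.037, 0.004], [0.037, -0.999, 0.001], [0.004, -0.001, -1.0]]
force: [0.9, -0.6, -0.3]
opening: 0.999
gripper_force: 0.0
```

Run:
```python
from h import *
o=st();c,i=cam("top")
b=np.array([124,130,129]);g=i.astype(int).sum(2)/3
# nut bar: leftmost dark pixels per row = bar's outer (far from image centre) top edge side
for v in range(188,232,3):
    xs=np.nonzero(g[v,165:215]<95)[0]+165
    if len(xs): print(v,xs[0],xs[-1],[int(x) for x in g[v,xs[0]-1:xs[0]+14]])
```

```text
t 20.32 tcp [0.5027 0.0266 0.1911] yaw(y) -1.5336 j [-0.99  0.17  0.98  1.75 -0.15  1.29 -1.5 ] F [ 0.9 -0.6 -0.3] op 0.999 gf 0.0 z [ 0.004  0.001 -1.   ]
191 183 188 [102, 76, 57, 54, 46, 48, 83, 115, 123, 127, 124, 119, 123, 121, 124]
194 182 191 [106, 76, 74, 72, 55, 25, 28, 36, 57, 66, 69, 102, 122, 124, 125]
197 182 191 [97, 70, 71, 71, 47, 33, 26, 40, 57, 68, 71, 104, 120, 125, 121]
200 181 191 [109, 81, 71, 70, 53, 36, 32, 35, 35, 56, 68, 72, 102, 123, 118]
203 180 191 [109, 86, 71, 73, 68, 44, 30, 28, 33, 34, 41, 50, 62, 102, 121]
206 180 196 [96, 76, 74, 64, 54, 31, 34, 30, 65, 74, 74, 57, 44, 43, 36]
209 178 198 [111, 83, 74, 69, 75, 64, 42, 28, 31, 45, 68, 70, 76, 72, 61]
212 178 199 [107, 80, 72, 77, 73, 50, 33, 25, 40, 66, 73, 75, 73, 68, 64]
215 178 198 [100, 79, 71, 74, 59, 36, 30, 28, 56, 68, 67, 69, 47, 31, 30]
218 177 196 [113, 90, 71, 75, 72, 45, 25, 30, 26, 35, 35, 40, 48, 46, 56]
221 176 192 [109, 91, 73, 69, 70, 47, 27, 23, 23, 37, 48, 53, 74, 74, 66]
224 176 186 [101, 76, 69, 70, 48, 34, 29, 36, 45, 61, 65, 69, 104, 119, 121]
227 176 186 [110, 81, 57, 52, 45, 31, 38, 54, 66, 66, 65, 77, 104, 124, 121]
```

Run:
```python
from h import *
c,i=cam("top");g=i.astype(int).sum(2)/3
L=[]
for v in range(192,229):
    xs=np.nonzero(g[v,165:215]<90)[0]+165
    L.append(onz(c,xs[0]-.3+2.15,v,.083)[:2])
L=np.array(L,np.float32);vx,vy,x,y=cv2.fitLine(L*1000,cv2.DIST_HUBER,0,.01,.01).ravel()
a=np.arctan2(vy,vx)%np.pi;print("bar ang",a, "pt",x,y)
col=[(v,int(g[v,180-round((v-209)*.2)])) for v in list(range(185,196))+list(range(224,236))];print(col)
for v in (189.5,230.5): print(onz(c,180.5-(v-209)*.2,v,.085))
```

```text
bar ang 3.0237365 pt 467.0426 321.42392
[(185, 124), (186, 121), (187, 123), (188, 123), (189, 115), (190, 84), (191, 57), (192, 65), (193, 68), (194, 72), (195, 75), (224, 73), (225, 62), (226, 60), (227, 79), (228, 104), (229, 123), (230, 120), (231, 118), (232, 118), (233, 114), (234, 118), (235, 121)]
[0.52300145 0.31550106 0.085     ]
[0.40622938 0.32940789 0.085     ]
```

Emit:
step_arm([
  {"xyz":[-0.03,0.2,0],"rotation":[0,0,-0.0055],"grip":-1},
  {"xyz":[-0.03,0.3,-0.03],"rotation":[0,0,-0.0055],"grip":-1},
  {"xyz":[-0.03,0.3,-0.03],"rotation":[0,0,-0.0055],"grip":-1},
  {"xyz":[-0.03,0.3,-0.03],"rotation":[0,0,-0.0055],"grip":-1},
  {"xyz":[-0.03,0.3,-0.03],"rotation":[0,0,-0.0055],"grip":-1},
  {"xyz":[-0.03,0.3,-0.03],"rotation":[0,0,-0.0055],"grip":-1},
  {"xyz":[-0.03,0.3,-0.03],"rotation":[0,0,-0.0055],"grip":-1},
  {"xyz":[-0.03,0.3,-0.03],"rotation":[0,0,-0.0055],"grip":-1},
  {"xyz":[-0.03,0.155,-0.03],"rotation":[0,0,-0.0055],"grip":-1},
  {"xyz":[0,0,0],"rotation":[0,0,0],"grip":-1},
])

```text
time_s: 21.25
tool_pos: [0.466, 0.3273, 0.1564]
orientation: [[0.994, -0.11, -0.002], [-0.11, -0.994, -0.001], [-0.002, 0.001, -1.0]]
force: [-0.5, 1.0, -0.7]
opening: 1.001
gripper_force: 0.0
```

Run:
```python
from h import *
o=st();c,i=cam("wrist");g=i.astype(int).sum(2)/3
print("pred bar centre px",proj(c,[.468,.3213,.083]))
for s in(-.056,.056):print(proj(c,np.array([.468,.3213,.086])+s*np.array([np.cos(3.024),np.sin(3.024),0])))
t,ti=cam("top");d,s=cam("side")
w=cv2.resize(i[60:310,180:460],(560,500))
u,v=proj(t,[.5,.027,.06]).astype(int);a=cv2.resize(ti[v-45:v+45,u-40:u+40],(240,270))
u,v=proj(d,[.5,.027,.06]).astype(int);b=cv2.resize(s[v-45:v+45,u-40:u+40],(240,230))[:230]
R=np.vstack([a,b]);cv2.imwrite("pics/w6.png",np.hstack([w,R])[:,:,::-1])
```

```text
t 21.25 tcp [0.466  0.3273 0.1564] yaw(y) -1.6808 j [-1.31  0.37  0.82  1.63 -0.28  1.27 -2.11] F [-0.5  1.  -0.7] op 1.001 gf 0.0 z [-0.002 -0.001 -1.   ]
pred bar centre px [327.38915407 194.05248393]
[328.52941698 125.48901412]
[326.3409782  256.66306664]
```

View pics/w6.png

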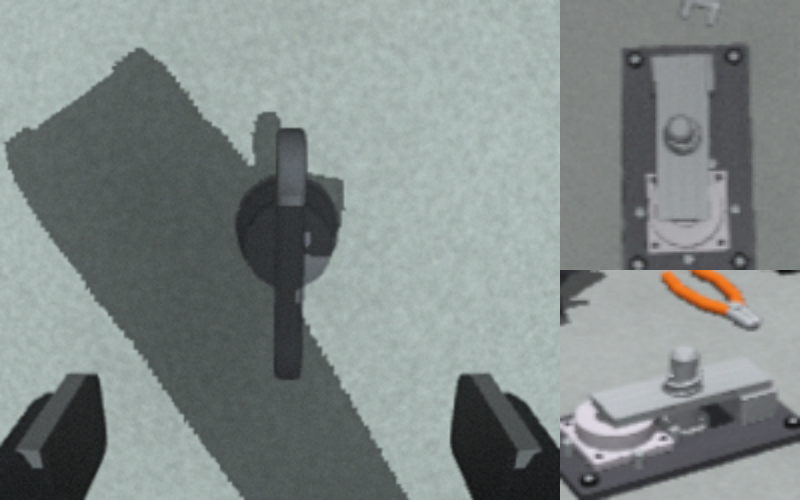

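The wrist view shows the nut's bar from about (325,124) to (324,249) with its sides vertical in the image. The side and top insets show the strap flat on the post, bridging heel and housing, aligned with the jig.

Run:
```python
from h import *
o=robot.get_obs();c,i=cam("wrist");t=o["tool_pos"];g=i.astype(int).sum(2)/3
A=onz(c,325.5,124.5,.085)[:2];B=onz(c,324,249,.085)[:2]
print(A,B,np.linalg.norm(A-B),(A+B)/2,"ang",np.arctan2(*(A-B)[::-1]))
M=[]
for v in range(165,245,4):
    r=g[v];print(v,r[312:338].astype(int).tolist()) if v%20==5 else 0
print(t)
```

```text
[0.52779561 0.30961044] [0.42219567 0.32272963] 0.10641174457948006 [0.47499564 0.31617003] ang -0.12360149011938583
165 [49, 50, 53, 49, 52, 58, 51, 54, 53, 52, 53, 49, 43, 46, 49, 45, 47, 47, 54, 53, 51, 55, 55, 59, 55, 43]
185 [51, 47, 55, 54, 54, 50, 53, 52, 50, 50, 49, 50, 51, 50, 51, 56, 55, 51, 52, 55, 59, 55, 55, 54, 61, 50]
205 [54, 48, 52, 55, 51, 48, 50, 51, 52, 50, 45, 45, 91, 101, 104, 122, 154, 158, 163, 164, 174, 168, 167, 168, 169, 161]
225 [48, 52, 51, 52, 48, 54, 49, 49, 51, 50, 45, 54, 78, 84, 83, 79, 83, 88, 88, 81, 86, 106, 161, 168, 164, 169]
[0.46927567 0.32050325 0.15823828]
```

Run:
```python
from h import *
o=st();c,i=cam("wrist");g=cv2.GaussianBlur(i,(3,3),0).astype(int).sum(2)/3
for v in (120,125,130,145,205,215,225,235,245,250,255,260,265): print(v,[int(x) for x in g[v,296:336:2]])
m=(g<66)
P=[]
for v in range(205,246,2):
    xs=np.nonzero(m[v,290:345])[0]+290;P.append((xs[0]-.5+xs[-1]+.5)/2);
    if v%10==5: print(v,xs[0],xs[-1])
a,b=onz(c,P[0],205,.085),onz(c,P[-1],245,.085);print(a,b)
col=g[:,313:319].mean(1);print([(k,int(col[k])) for k in list(range(112,132,2))+list(range(236,268,2))])
```

```text
t 21.45 tcp [0.4697 0.32   0.1586] yaw(y) -1.69 j [-1.3   0.37  0.83  1.63 -0.28  1.27 -2.11] F [ 0.3 -0.2  0.4] op 0.999 gf 0.0 z [ 0.    -0.001 -1.   ]
120 [172, 172, 174, 168, 163, 144, 140, 149, 171, 167, 173, 176, 175, 176, 176, 174, 174, 175, 171, 167]
125 [170, 177, 144, 92, 88, 89, 91, 89, 101, 167, 171, 173, 171, 168, 173, 176, 173, 172, 171, 176]
130 [169, 167, 113, 88, 89, 89, 90, 74, 62, 71, 72, 71, 73, 109, 165, 166, 170, 174, 175, 174]
145 [86, 89, 87, 89, 90, 90, 77, 80, 97, 96, 99, 100, 99, 84, 140, 170, 169, 163, 165, 170]
205 [83, 82, 83, 86, 77, 63, 51, 47, 48, 51, 51, 51, 50, 48, 61, 109, 132, 155, 173, 169]
215 [81, 82, 85, 88, 84, 83, 80, 51, 48, 50, 52, 51, 51, 51, 76, 90, 154, 173, 166, 163]
225 [84, 84, 84, 84, 84, 88, 86, 53, 50, 53, 52, 51, 52, 52, 76, 83, 85, 87, 90, 157]
235 [85, 85, 85, 85, 86, 89, 82, 55, 52, 55, 54, 54, 55, 57, 84, 87, 85, 86, 87, 89]
245 [86, 87, 89, 87, 87, 88, 87, 54, 51, 51, 53, 53, 52, 59, 84, 89, 88, 88, 90, 85]
250 [83, 84, 87, 88, 86, 86, 87, 59, 46, 47, 47, 49, 47, 57, 84, 85, 87, 87, 87, 93]
255 [84, 82, 84, 83, 86, 88, 87, 89, 89, 89, 89, 88, 86, 88, 90, 92, 90, 87, 90, 90]
260 [87, 87, 88, 86, 84, 85, 87, 84, 88, 86, 84, 87, 85, 87, 86, 85, 86, 87, 86, 91]
265 [83, 83, 85, 88, 88, 85, 86, 88, 88, 86, 87, 87, 89, 87, 90, 85, 86, 90, 90, 88]
205 306 324
215 310 323
225 310 323
235 310 322
245 310 322
[0.46358555 0.3251736  0.085     ] [0.42714576 0.32879279 0.085     ]
[(112, 172), (114, 173), (116, 170), (118, 169), (120, 172), (122, 171), (124, 167), (126, 165), (128, 146), (130, 71), (236, 55), (238, 54), (240, 54), (242, 52), (244, 53), (246, 52), (248, 50), (250, 47), (252, 50), (254, 83), (256, 87), (258, 84), (260, 86), (262, 86), (264, 87), (266, 86)]
```

Run:
```python
from h import *
o=robot.get_obs();c,i=cam("wrist");t=o["tool_pos"]
for z in (.080,.086):
    A=onz(c,317.2,129.5,z)[:2];B=onz(c,316.2,253,z)[:2];C=(A+B)/2
    print(z,A,B,np.linalg.norm(A-B),C,"ang",np.arctan2(*(A-B)[::-1])%np.pi,"shift units",(C-t[:2])/.12)
```

```text
0.08 [0.52481836 0.3159322 ] [0.41688546 0.32990827] 0.10883401104393682 [0.47085191 0.32292023] ang 3.012820617754803 shift units [0.00837532 0.02541878]
0.086 [0.52524537 0.31585841] [0.41991172 0.32949791] 0.10621305819459563 [0.47257854 0.32267816] ang 3.012820617754803 shift units [0.02276393 0.02340151]
```

Emit:
step_arm([
  {"xyz":[0,0.017,-0.1],"rotation":[0,0,-0.001],"grip":-1},
  {"xyz":[0,0,-0.17],"rotation":[0,0,0],"grip":-1},
  {"xyz":[0,0,-0.17],"rotation":[0,0,0],"grip":-1},
  {"xyz":[0,0,-0.17],"rotation":[0,0,0],"grip":-1},
  {"xyz":[0,0,-0.15],"rotation":[0,0,0],"grip":-1},
  {"xyz":[0,0,-0.11],"rotation":[0,0,0],"grip":-1},
  {"xyz":[0,0,-0.08],"rotation":[0,0,0],"grip":-1},
  {"xyz":[0,0,-0.05],"rotation":[0,0,0],"grip":-1},
  {"xyz":[0,0,0],"rotation":[0,0,0],"grip":-0.5},
  {"xyz":[0,0,0],"rotation":[0,0,0],"grip":0},
])

```text
time_s: 22.38
tool_pos: [0.4695, 0.3238, 0.0391]
orientation: [[0.993, -0.12, 0.001], [-0.12, -0.993, 0.0], [0.0, -0.0, -1.0]]
force: [-0.3, 0.4, 0.5]
opening: 0.749
gripper_force: 0.0
```

Emit:
step_arm([
  {"xyz":[0,0,0],"rotation":[0,0,0],"grip":0.3},
  {"xyz":[0,0,0],"rotation":[0,0,0],"grip":0.5},
  {"xyz":[0,0,0],"rotation":[0,0,0],"grip":0.6},
  {"xyz":[0,0,0],"rotation":[0,0,0],"grip":0.7},
  {"xyz":[0,0,0],"rotation":[0,0,0],"grip":0.8},
  {"xyz":[0,0,0],"rotation":[0,0,0],"grip":1},
  {"xyz":[0,0,0],"rotation":[0,0,0],"grip":1},
  {"xyz":[0,0,0],"rotation":[0,0,0],"grip":1},
  {"xyz":[0,0,0],"rotation":[0,0,0],"grip":1},
  {"xyz":[0,0,0],"rotation":[0,0,0],"grip":1},
], force=40)

```text
time_s: 23.22
tool_pos: [0.4694, 0.3234, 0.0391]
orientation: [[0.993, -0.121, 0.0], [-0.121, -0.993, 0.0], [0.0, -0.0, -1.0]]
force: [-0.9, -2.8, 6.7]
opening: 0.127
gripper_force: 41.4
```

Emit:
step_arm([
  {"xyz":[0,0,0],"rotation":[0,0,0],"grip":1},
  {"xyz":[0,0,0.1],"rotation":[0,0,0],"grip":1},
  {"xyz":[0,0,0.25],"rotation":[0,0,0],"grip":1},
  {"xyz":[0,0,0.28],"rotation":[0,0,0.035],"grip":1},
  {"xyz":[0,0,0.28],"rotation":[0,0,0.035],"grip":1},
  {"xyz":[0,0,0.18],"rotation":[0,0,0.035],"grip":1},
  {"xyz":[0.03,-0.25,0],"rotation":[0,0,0.035],"grip":1},
  {"xyz":[0.03,-0.3,0],"rotation":[0,0,0.035],"grip":1},
  {"xyz":[0.03,-0.3,0],"rotation":[0,0,0.035],"grip":1},
  {"xyz":[0.03,-0.3,0],"rotation":[0,0,0.035],"grip":1},
], force=80)

```text
time_s: 24.05
tool_pos: [0.4831, 0.1844, 0.1699]
orientation: [[0.793, 0.61, -0.0], [0.61, -0.793, 0.0], [0.0, -0.0, -1.0]]
force: [1.3, 0.2, -2.8]
opening: 0.115
gripper_force: 79.0
```

Emit:
step_arm([
  {"xyz":[0.03,-0.3,0],"rotation":[0,0,0.035],"grip":1},
  {"xyz":[0.03,-0.3,0],"rotation":[0,0,0.035],"grip":1},
  {"xyz":[0.03,-0.3,0],"rotation":[0,0,0.035],"grip":1},
  {"xyz":[0.03,-0.25,0],"rotation":[0,0,0.035],"grip":1},
  {"xyz":[0.026,-0.13,0],"rotation":[0,0,0.035],"grip":1},
  {"xyz":[0,-0.04,0],"rotation":[0,0,0.035],"grip":1},
  {"xyz":[0,0,0],"rotation":[0,0,0.035],"grip":1},
  {"xyz":[0,0,0],"rotation":[0,0,0.035],"grip":1},
  {"xyz":[0,0,0],"rotation":[0,0,0.02],"grip":1},
  {"xyz":[0,0,0],"rotation":[0,0,0],"grip":1},
])

```text
time_s: 24.88
tool_pos: [0.5008, 0.0274, 0.1697]
orientation: [[-0.024, 1.0, -0.0], [1.0, 0.024, 0.0], [0.0, -0.0, -1.0]]
force: [0.0, 0.1, -2.9]
opening: 0.119
gripper_force: 79.0
```

Run:
```python
from h import *
o=st()
```

```text
t 24.88 tcp [0.5008 0.0274 0.1697] yaw(y) 0.0237 j [-0.79  0.16  0.76  1.78 -0.11  1.25  0.02] F [ 0.   0.1 -2.9] op 0.119 gf 79.0 z [-0.  0. -1.]
```

Run:
```python
from h import *
o=st();c,i=cam("wrist");t=o["tool_pos"];R=np.array(o["orientation"]);g=cv2.GaussianBlur(i,(3,3),0).astype(int).sum(2)/3
for x in (.050,.053,.056,.059):
    print(x,[np.round(proj(c,t+R@[x,0,z])).tolist() for z in (-.045,-.033,-.02)])
for v in range(90,215,5): print(v,[int(k) for k in g[v,296:342:3]])
```

```text
t 24.88 tcp [0.5008 0.0274 0.1697] yaw(y) 0.0237 j [-0.79  0.16  0.76  1.78 -0.11  1.25  0.02] F [ 0.   0.1 -2.9] op 0.119 gf 79.0 z [-0.  0. -1.]
0.05 [[317.0, 166.0], [317.0, 160.0], [317.0, 156.0]]
0.053 [[317.0, 158.0], [317.0, 154.0], [317.0, 150.0]]
0.056 [[317.0, 151.0], [317.0, 147.0], [317.0, 144.0]]
0.059 [[317.0, 144.0], [317.0, 141.0], [317.0, 138.0]]
90 [101, 102, 101, 102, 105, 102, 101, 104, 106, 102, 103, 104, 103, 103, 101, 103]
95 [100, 102, 101, 101, 99, 100, 102, 103, 102, 98, 104, 99, 99, 98, 96, 101]
100 [100, 100, 99, 102, 100, 100, 102, 103, 102, 103, 98, 99, 99, 103, 105, 104]
105 [99, 101, 103, 100, 98, 103, 104, 97, 100, 100, 102, 101, 99, 103, 105, 99]
110 [102, 104, 102, 99, 97, 102, 96, 102, 98, 100, 97, 99, 96, 98, 101, 103]
115 [91, 91, 91, 83, 80, 80, 80, 70, 71, 71, 71, 64, 64, 66, 65, 64]
120 [60, 59, 59, 57, 57, 56, 57, 56, 57, 57, 58, 56, 57, 57, 58, 57]
125 [62, 60, 59, 58, 59, 57, 58, 58, 58, 58, 58, 58, 57, 57, 54, 57]
130 [61, 60, 60, 59, 59, 57, 57, 58, 57, 58, 56, 56, 57, 56, 58, 58]
135 [59, 60, 59, 59, 58, 57, 57, 57, 57, 55, 57, 55, 57, 5
[... 372 characters left out ...]
, 118, 118, 77, 62, 63, 62, 61, 59, 61, 60, 57, 63, 114, 113, 114]
170 [207, 115, 116, 71, 63, 63, 63, 61, 61, 61, 63, 61, 64, 113, 111, 111]
175 [163, 111, 110, 85, 63, 66, 63, 64, 64, 66, 65, 62, 59, 100, 110, 109]
180 [236, 84, 67, 59, 65, 66, 66, 67, 67, 66, 67, 64, 52, 60, 65, 88]
185 [62, 59, 54, 55, 64, 66, 66, 66, 67, 66, 65, 64, 53, 52, 49, 51]
190 [57, 59, 61, 58, 64, 65, 63, 64, 64, 63, 65, 61, 52, 58, 57, 50]
195 [64, 63, 62, 57, 64, 64, 66, 62, 64, 63, 61, 61, 51, 55, 56, 56]
200 [65, 62, 59, 55, 61, 62, 62, 62, 62, 62, 61, 62, 52, 51, 57, 57]
205 [58, 56, 56, 55, 62, 60, 61, 61, 60, 61, 59, 60, 50, 49, 49, 49]
210 [57, 58, 61, 57, 58, 60, 59, 59, 59, 60, 59, 58, 54, 57, 55, 49]
```

Emit:
step_arm([
  {"xyz":[0.004,0,-0.04],"rotation":[0,0,0.004],"grip":1},
  {"xyz":[0,0,-0.06],"rotation":[0,0,0],"grip":1},
  {"xyz":[0,0,-0.06],"rotation":[0,0,0],"grip":1},
  {"xyz":[0,0,-0.05],"rotation":[0,0,0],"grip":1},
  {"xyz":[0,0,-0.05],"rotation":[0,0,0],"grip":1},
  {"xyz":[0,0,-0.05],"rotation":[0,0,0],"grip":1},
  {"xyz":[0,0,-0.04],"rotation":[0,0,0],"grip":1},
  {"xyz":[0,0,-0.04],"rotation":[0,0,0],"grip":1},
  {"xyz":[0,0,-0.03],"rotation":[0,0,0],"grip":1},
  {"xyz":[0,0,0],"rotation":[0,0,0],"grip":1},
])

```text
time_s: 25.77
tool_pos: [0.5011, 0.0273, 0.1183]
orientation: [[-0.033, 0.999, -0.001], [0.999, 0.033, -0.0], [-0.0, -0.001, -1.0]]
force: [-0.0, 0.1, -4.0]
opening: 0.117
gripper_force: 78.9
```

Emit:
step_arm([
  {"xyz":[0,0,-0.008],"rotation":[0,0,0],"grip":1},
  {"xyz":[0,0,-0.008],"rotation":[0,0,0],"grip":1},
  {"xyz":[0,0,-0.008],"rotation":[0,0,0],"grip":1},
  {"xyz":[0,0,-0.006],"rotation":[0,0,0],"grip":1},
  {"xyz":[0,0,-0.004],"rotation":[0,0,0],"grip":1},
  {"xyz":[0,0,0],"rotation":[0,0,0],"grip":1},
  {"xyz":[0,0,0],"rotation":[0,0,0],"grip":1},
  {"xyz":[0,0,0],"rotation":[0,0,0],"grip":1},
  {"xyz":[0,0,0],"rotation":[0,0,0],"grip":1},
  {"xyz":[0,0,0],"rotation":[0,0,0],"grip":1},
], force=40)

```text
time_s: 26.6
tool_pos: [0.5015, 0.0273, 0.115]
orientation: [[-0.034, 0.999, -0.0], [0.999, 0.034, -0.0], [-0.0, -0.0, -1.0]]
force: [-0.8, 0.2, -3.8]
opening: 0.119
gripper_force: 79.0
```

Emit:
step_arm([
  {"xyz":[0,0,-0.004],"rotation":[0,0,0],"grip":1},
  {"xyz":[0,0,-0.004],"rotation":[0,0,0],"grip":1},
  {"xyz":[0,0,-0.004],"rotation":[0,0,0],"grip":1},
  {"xyz":[0,0,-0.004],"rotation":[0,0,0],"grip":1},
  {"xyz":[0,0,0],"rotation":[0,0,0],"grip":1},
  {"xyz":[0,0,0],"rotation":[0,0,0],"grip":1},
  {"xyz":[0,0,0],"rotation":[0,0,0],"grip":1},
  {"xyz":[0,0,0],"rotation":[0,0,0],"grip":1},
  {"xyz":[0,0,0],"rotation":[0,0,0],"grip":1},
  {"xyz":[0,0,0],"rotation":[0,0,0],"grip":1},
])

```text
time_s: 27.43
tool_pos: [0.502, 0.0274, 0.1139]
orientation: [[-0.033, 0.999, 0.001], [0.999, 0.033, 0.001], [0.001, 0.001, -1.0]]
force: [-3.4, -0.3, 5.8]
opening: 0.115
gripper_force: 80.2
```

Foot at 75 mm on the thread end, as expected. I'll loosen the grip so the fingers only straddle the bar, raise slightly, and turn anticlockwise.

Emit:
step_arm([
  {"xyz":[-0.004,0,0.003],"rotation":[0,0,0],"grip":0.64},
  {"xyz":[0,0,0],"rotation":[0,0,0],"grip":0.64},
  {"xyz":[0,0,0.01],"rotation":[0,0,0],"grip":0.64},
  {"xyz":[0,0,0.01],"rotation":[0,0,0.03],"grip":0.64},
  {"xyz":[0,0,0.01],"rotation":[0,0,0.035],"grip":0.64},
  {"xyz":[0,0,0.01],"rotation":[0,0,0.035],"grip":0.64},
  {"xyz":[0,0,0.01],"rotation":[0,0,0.035],"grip":0.64},
  {"xyz":[0,0,0],"rotation":[0,0,0.035],"grip":0.64},
  {"xyz":[0,0,0],"rotation":[0,0,0.035],"grip":0.64},
  {"xyz":[0,0,0],"rotation":[0,0,0.035],"grip":0.64},
], force=20)

```text
time_s: 28.27
tool_pos: [0.502, 0.0274, 0.1202]
orientation: [[-0.712, 0.702, 0.002], [0.702, 0.712, 0.0], [-0.001, 0.002, -1.0]]
force: [-0.2, -0.3, 4.5]
opening: 0.182
gripper_force: 4.2
```

```bash
cat >> h.py <<'E'
def bar(c,i):
    g=cv2.GaussianBlur(i,(3,3),0).astype(int).sum(2)/3
    for v in range(130,200,6): print(v,[int(k) for k in g[v,290:348:3]])
E
python3 - <<'E'
from h import *
o=st();c,i=cam("wrist");bar(c,i)
E
```

```text
t 28.27 tcp [0.502  0.0274 0.1202] yaw(y) 0.7928 j [-0.68  0.2   0.64  1.84 -0.13  1.14  0.8 ] F [-0.2 -0.3  4.5] op 0.182 gf 4.2 z [ 0.002  0.    -1.   ]
130 [115, 218, 113, 131, 133, 138, 117, 109, 131, 115, 76, 61, 59, 57, 57, 56, 55, 55, 56, 55]
136 [205, 112, 92, 124, 135, 119, 45, 43, 108, 125, 86, 59, 60, 60, 57, 56, 56, 55, 55, 55]
142 [237, 240, 129, 112, 97, 122, 133, 128, 96, 62, 62, 59, 58, 58, 58, 56, 55, 55, 54, 55]
148 [233, 236, 234, 138, 115, 113, 97, 72, 101, 106, 90, 61, 54, 51, 51, 50, 47, 45, 46, 47]
154 [233, 232, 232, 234, 233, 138, 112, 112, 99, 101, 108, 64, 47, 55, 54, 52, 53, 50, 50, 48]
160 [231, 228, 232, 231, 230, 224, 123, 112, 111, 108, 95, 51, 50, 56, 56, 54, 53, 51, 51, 51]
166 [235, 235, 231, 227, 230, 229, 230, 205, 112, 111, 97, 45, 52, 58, 57, 56, 56, 54, 54, 54]
172 [227, 229, 233, 236, 187, 111, 105, 90, 88, 89, 68, 46, 57, 58, 58, 58, 54, 56, 56, 54]
178 [110, 109, 95, 105, 109, 90, 57, 52, 50, 49, 46, 50, 59, 60, 58, 60, 57, 55, 56, 51]
184 [72, 67, 62, 55, 57, 62, 54, 57, 55, 51, 45, 53, 56, 58, 58, 59, 57, 56, 55, 51]
190 [55, 61, 79, 77, 78, 71, 55, 54, 56, 47, 46, 52, 55, 57, 56, 59, 54, 54, 55, 45]
196 [59, 58, 57, 59, 57, 55, 48, 49, 44, 44, 48, 53, 54, 53, 54, 55, 54, 53, 51, 44]
```

Emit:
step_arm([
  {"xyz":[-0.004,0,0.01],"rotation":[0,0,0.037],"grip":0.64},
  {"xyz":[0,0,0.005],"rotation":[0,0,0.037],"grip":0.64},
  {"xyz":[0,0,0],"rotation":[0,0,0.037],"grip":0.64},
  {"xyz":[0,0,0],"rotation":[0,0,0.037],"grip":0.64},
  {"xyz":[0,0,0],"rotation":[0,0,0.037],"grip":0.64},
  {"xyz":[0,0,0],"rotation":[0,0,0.037],"grip":0.64},
  {"xyz":[0,0,0],"rotation":[0,0,0.03],"grip":0.64},
  {"xyz":[0,0,0],"rotation":[0,0,0.02],"grip":0.64},
  {"xyz":[0,0,0],"rotation":[0,0,0.01],"grip":0.64},
  {"xyz":[0,0,0],"rotation":[0,0,0],"grip":0.64},
])

```text
time_s: 29.15
tool_pos: [0.5015, 0.0274, 0.1222]
orientation: [[-0.995, -0.102, 0.002], [-0.102, 0.995, 0.0], [-0.002, 0.0, -1.0]]
force: [0.2, -0.6, 4.9]
opening: 0.178
gripper_force: 2.9
```

Run:
```python
from h import *
o=st();c,i=cam("wrist");bar(c,i)
```

```text
t 29.15 tcp [0.5015 0.0274 0.1222] yaw(y) 1.6726 j [-0.59  0.19  0.54  1.84 -0.11  1.14  1.65] F [ 0.2 -0.6  4.9] op 0.178 gf 2.9 z [ 0.002  0.    -1.   ]
130 [239, 233, 232, 233, 229, 229, 231, 232, 232, 233, 229, 228, 229, 231, 233, 229, 225, 227, 226, 227]
136 [235, 232, 231, 231, 226, 227, 229, 231, 231, 231, 228, 228, 227, 229, 232, 228, 223, 225, 224, 226]
142 [231, 228, 229, 229, 224, 226, 227, 229, 228, 229, 225, 225, 226, 230, 232, 228, 221, 127, 131, 136]
148 [228, 227, 226, 227, 221, 225, 226, 226, 225, 226, 223, 224, 128, 75, 76, 74, 69, 64, 63, 84]
154 [225, 225, 225, 223, 220, 222, 224, 224, 225, 222, 222, 156, 69, 88, 87, 86, 83, 69, 63, 61]
160 [224, 222, 222, 220, 215, 221, 222, 221, 222, 219, 217, 83, 79, 96, 96, 85, 79, 64, 60, 60]
166 [221, 219, 220, 216, 212, 217, 221, 219, 222, 218, 184, 58, 94, 104, 102, 62, 64, 62, 62, 61]
172 [219, 216, 218, 213, 189, 172, 117, 106, 92, 91, 68, 65, 107, 112, 94, 62, 63, 61, 62, 59]
178 [217, 215, 144, 112, 100, 75, 61, 57, 56, 56, 55, 68, 112, 118, 85, 63, 64, 62, 61, 58]
184 [120, 93, 59, 57, 63, 70, 79, 82, 79, 70, 54, 90, 111, 121, 70, 61, 62, 60, 58, 58]
190 [56, 61, 81, 78, 79, 81, 78, 79, 74, 55, 60, 97, 104, 103, 58, 60, 57, 55, 56, 46]
196 [80, 78, 79, 77, 74, 62, 52, 52, 50, 51, 73, 95, 97, 93, 54, 56, 55, 54, 52, 46]
```

Emit:
step_arm([
  {"xyz":[0,0,0],"rotation":[0,0,0.025],"grip":0.64},
  {"xyz":[0,0,0],"rotation":[0,0,0.025],"grip":0.64},
  {"xyz":[0,0,0],"rotation":[0,0,0.025],"grip":0.64},
  {"xyz":[0,0,0],"rotation":[0,0,0.025],"grip":0.64},
  {"xyz":[0,0,0],"rotation":[0,0,0.025],"grip":0.64},
  {"xyz":[0,0,0],"rotation":[0,0,0.025],"grip":0.64},
  {"xyz":[0,0,0],"rotation":[0,0,0.02],"grip":0.64},
  {"xyz":[0,0,0],"rotation":[0,0,0],"grip":0.6},
  {"xyz":[0,0,0],"rotation":[0,0,0],"grip":0.6},
  {"xyz":[0,0,0],"rotation":[0,0,0],"grip":0.6},
])

```text
time_s: 30.03
tool_pos: [0.5005, 0.0274, 0.1212]
orientation: [[-0.806, -0.592, -0.0], [-0.592, 0.806, -0.0], [0.0, 0.0, -1.0]]
force: [-0.4, -0.5, 0.1]
opening: 0.194
gripper_force: 0.0
```

Run:
```python
from h import *
o=st();c,i=cam("wrist");bar(c,i)
```

```text
t 30.03 tcp [0.5005 0.0274 0.1212] yaw(y) 2.2044 j [-0.54  0.18  0.48  1.84 -0.09  1.14  2.17] F [-0.4 -0.5  0.1] op 0.194 gf 0.0 z [-0. -0. -1.]
130 [117, 118, 119, 117, 149, 239, 242, 213, 243, 243, 243, 236, 243, 190, 231, 230, 231, 231, 227, 228]
136 [118, 117, 115, 136, 240, 246, 101, 66, 177, 245, 244, 172, 221, 229, 229, 230, 228, 224, 226, 228]
142 [115, 113, 118, 115, 115, 124, 193, 240, 245, 242, 193, 228, 175, 88, 77, 83, 99, 121, 175, 226]
148 [114, 114, 114, 116, 111, 152, 192, 133, 112, 203, 226, 178, 72, 95, 92, 92, 92, 90, 88, 90]
154 [114, 113, 111, 111, 155, 221, 221, 174, 219, 223, 223, 90, 81, 100, 99, 98, 98, 99, 96, 87]
160 [111, 110, 110, 111, 110, 110, 165, 222, 219, 222, 196, 59, 100, 112, 109, 105, 105, 105, 103, 95]
166 [108, 110, 109, 108, 108, 208, 219, 218, 221, 220, 131, 63, 113, 119, 116, 113, 109, 110, 106, 95]
172 [108, 105, 150, 170, 176, 116, 114, 110, 108, 104, 58, 78, 120, 129, 124, 122, 118, 111, 108, 109]
178 [105, 100, 113, 77, 57, 55, 60, 62, 60, 58, 55, 92, 112, 123, 123, 122, 114, 111, 105, 153]
184 [101, 61, 57, 79, 80, 82, 80, 83, 83, 60, 62, 99, 105, 110, 114, 115, 109, 105, 95, 116]
190 [63, 77, 79, 80, 82, 81, 66, 58, 59, 51, 73, 96, 99, 101, 104, 103, 103, 100, 74, 61]
196 [78, 81, 81, 56, 53, 51, 54, 62, 55, 50, 83, 89, 88, 90, 92, 94, 94, 87, 69, 74]
```

Run:
```python
from h import *
o=robot.get_obs();c,i=cam("wrist");t=o["tool_pos"];R=np.array(o["orientation"]);g=cv2.GaussianBlur(i,(3,3),0).astype(int).sum(2)/3
for v in (150,156,162,168,174): print(v,[int(k) for k in g[v,314:364:2]])
for z in (-.045,-.035,-.025):
    a,b=proj(c,t+R@[.047,-.006,z]),proj(c,t+R@[.047,.006,z]);print(z,a,b)
# side view: dark column heights at the wing ends
d,s=cam("side");gs=s.astype(int).sum(2)/3
for foot in (.08,.07):
  for ang in (np.deg2rad(112)+.022+np.pi/2,):
    u=np.array([np.cos(ang),np.sin(ang),0])
    for sgn in (1,-1):
        P=np.array([.5013,.027,foot])+sgn*.05*u
        print(foot,sgn,"wing bottom px",proj(d,P+[0,0,.051]),"top",proj(d,P+[0,0,.085]))
```

```text
150 [134, 213, 226, 225, 201, 85, 73, 93, 96, 95, 93, 96, 94, 93, 94, 92, 88, 109, 216, 224, 224, 224, 224, 224, 226]
156 [223, 222, 223, 222, 118, 61, 87, 104, 105, 105, 101, 103, 101, 100, 100, 99, 94, 99, 188, 223, 223, 223, 225, 227, 229]
162 [219, 221, 224, 173, 61, 69, 104, 115, 112, 111, 107, 106, 106, 107, 106, 105, 102, 100, 193, 222, 224, 227, 228, 226, 221]
168 [211, 212, 179, 98, 57, 84, 113, 122, 121, 119, 116, 113, 111, 112, 110, 107, 99, 130, 216, 226, 228, 224, 220, 217, 219]
174 [66, 66, 61, 53, 65, 100, 115, 125, 127, 127, 124, 124, 119, 116, 111, 108, 97, 175, 226, 222, 216, 214, 220, 219, 218]
-0.045 [302.47076114 165.6905053 ] [331.63170316 165.7104261 ]
-0.035 [303.67148108 161.42846612] [330.76155376 161.44603835]
-0.025 [304.71458144 157.73568912] [330.00566056 157.75153764]
0.08 1 wing bottom px [289.9249299  179.30168907] top [289.77505233 167.90477817]
0.08 -1 wing bottom px [314.95736194 164.20065104] top [315.24978153 153.15674079]
0.07 1 wing bottom px [289.96798982 182.5760284 ] top [289.81970143 171.2999618 ]
0.07 -1 wing bottom px [314.87324441 167.37754613] top [315.16272805 156.44451943]
```

Fallen: the contact force vanished and the bar is narrower and lower in the wrist view. Now running it clockwise, still straddled, following it down.

Emit:
step_arm([
  {"xyz":[0.005,0,-0.0065],"rotation":[0,0,-0.037],"grip":0.64},
  {"xyz":[0,0,-0.0065],"rotation":[0,0,-0.037],"grip":0.64},
  {"xyz":[0,0,-0.0065],"rotation":[0,0,-0.037],"grip":0.64},
  {"xyz":[0,0,-0.0065],"rotation":[0,0,-0.037],"grip":0.64},
  {"xyz":[0,0,-0.0065],"rotation":[0,0,-0.037],"grip":0.64},
  {"xyz":[0,0,-0.0065],"rotation":[0,0,-0.037],"grip":0.64},
  {"xyz":[0,0,-0.0065],"rotation":[0,0,-0.037],"grip":0.64},
  {"xyz":[0,0,-0.0065],"rotation":[0,0,-0.037],"grip":0.64},
  {"xyz":[0,0,-0.0065],"rotation":[0,0,-0.037],"grip":0.64},
  {"xyz":[0,0,-0.0065],"rotation":[0,0,-0.037],"grip":0.64},
])

```text
time_s: 31.02
tool_pos: [0.5016, 0.0274, 0.1139]
orientation: [[-0.862, 0.508, 0.001], [0.508, 0.862, 0.0], [-0.001, 0.001, -1.0]]
force: [0.9, -0.3, 3.1]
opening: 0.181
gripper_force: 1.6
```

Emit:
step_arm([
  {"xyz":[0,0,-0.004],"rotation":[0,0,-0.037],"grip":0.64},
  {"xyz":[0,0,-0.004],"rotation":[0,0,-0.037],"grip":0.64},
  {"xyz":[0,0,-0.004],"rotation":[0,0,-0.037],"grip":0.64},
  {"xyz":[0,0,-0.004],"rotation":[0,0,-0.037],"grip":0.64},
  {"xyz":[0,0,-0.004],"rotation":[0,0,-0.037],"grip":0.64},
  {"xyz":[0,0,-0.004],"rotation":[0,0,-0.037],"grip":0.64},
  {"xyz":[0,0,-0.004],"rotation":[0,0,-0.037],"grip":0.64},
  {"xyz":[0,0,-0.004],"rotation":[0,0,-0.037],"grip":0.64},
  {"xyz":[0,0,-0.004],"rotation":[0,0,-0.037],"grip":0.64},
  {"xyz":[0,0,0],"rotation":[0,0,0],"grip":0.64},
])

```text
time_s: 31.85
tool_pos: [0.5014, 0.0273, 0.1093]
orientation: [[0.007, 1.0, 0.0], [1.0, -0.007, -0.0], [-0.0, 0.0, -1.0]]
force: [0.5, -0.9, 0.3]
opening: 0.18
gripper_force: 0.1
```

Run:
```python
from h import *
o=st();print("torque",o["torque"]);c,i=cam("wrist");t=o["tool_pos"];R=np.array(o["orientation"]);g=cv2.GaussianBlur(i,(3,3),0).astype(int).sum(2)/3
for v in (120,130,136,140,144,150,156,162,168,174,180): print(v,[int(k) for k in g[v,270:364:3]])
```

```text
t 31.85 tcp [0.5014 0.0273 0.1093] yaw(y) -0.0074 j [-0.78  0.23  0.76  1.86 -0.17  1.12  0.04] F [ 0.5 -0.9  0.3] op 0.18 gf 0.1 z [ 0. -0. -1.]
torque [-0.01596464 -0.0359688   0.00607419]
120 [76, 70, 61, 62, 61, 59, 58, 58, 56, 54, 57, 56, 58, 58, 58, 61, 58, 58, 59, 59, 58, 59, 59, 60, 60, 59, 59, 60, 60, 59, 61, 60]
130 [60, 59, 59, 60, 59, 61, 58, 58, 58, 57, 59, 60, 59, 59, 58, 58, 59, 59, 58, 58, 58, 58, 57, 57, 58, 59, 57, 59, 59, 59, 58, 60]
136 [61, 62, 60, 60, 57, 59, 59, 57, 58, 58, 57, 59, 57, 57, 55, 57, 56, 56, 56, 56, 56, 57, 57, 58, 56, 57, 56, 57, 58, 59, 59, 58]
140 [61, 62, 62, 62, 62, 60, 59, 60, 59, 58, 58, 57, 58, 57, 57, 56, 56, 56, 55, 54, 54, 54, 55, 56, 57, 56, 56, 57, 57, 60, 58, 58]
144 [62, 60, 59, 60, 60, 60, 59, 60, 55, 50, 50, 48, 47, 50, 46, 53, 57, 57, 58, 59, 57, 57, 58, 58, 58, 58, 57, 59, 60, 61, 59, 60]
150 [98, 102, 102, 87, 62, 61, 60, 57, 56, 56, 56, 56, 54, 56, 54, 44, 55, 56, 57, 57, 55, 55, 56, 56, 56, 57, 58, 59, 58, 59, 58, 59]
156 [116, 133, 141, 116, 68, 64, 64, 53, 60, 59, 60, 60, 57, 59, 56, 47, 52, 57, 58, 57, 58, 59, 57, 57, 58, 57, 57, 58, 59, 60, 61, 60]
162 [41, 53, 140, 122, 76, 70, 93, 64, 62, 61, 60, 59, 63, 62, 59, 55, 44, 59, 57, 58, 56, 57, 58, 58, 58, 58, 57, 57, 58, 59, 59, 59]
168 [142, 141, 141, 129, 97, 119, 117, 85, 66, 63, 64, 63, 63, 64, 62, 58, 49, 114, 119, 118, 93, 66, 56, 58, 58, 59, 59, 62, 61, 62, 64, 63]
174 [97, 95, 91, 93, 93, 95, 96, 81, 62, 66, 66, 64, 66, 67, 65, 62, 49, 54, 62, 59, 79, 101, 109, 110, 110, 110, 111, 110, 112, 111, 113, 112]
180 [126, 124, 124, 122, 123, 123, 122, 118, 63, 65, 64, 67, 67, 64, 63, 63, 53, 46, 46, 48, 44, 47, 53, 58, 74, 116, 117, 116, 116, 117, 116, 116]
```

Emit:
step_arm([
  {"xyz":[0,0,-0.006],"rotation":[0,0,-0.037],"grip":0.64},
  {"xyz":[0,0,-0.006],"rotation":[0,0,-0.037],"grip":0.64},
  {"xyz":[0,0,-0.006],"rotation":[0,0,-0.037],"grip":0.64},
  {"xyz":[0,0,-0.006],"rotation":[0,0,-0.037],"grip":0.64},
  {"xyz":[0,0,-0.006],"rotation":[0,0,-0.037],"grip":0.64},
  {"xyz":[0,0,-0.006],"rotation":[0,0,-0.037],"grip":0.64},
  {"xyz":[0,0,-0.006],"rotation":[0,0,-0.037],"grip":0.64},
  {"xyz":[0,0,-0.006],"rotation":[0,0,-0.037],"grip":0.64},
  {"xyz":[0,0,0],"rotation":[0,0,-0.03],"grip":0.64},
  {"xyz":[0,0,0],"rotation":[0,0,0],"grip":0.64},
])

```text
time_s: 32.73
tool_pos: [0.5012, 0.0273, 0.1034]
orientation: [[0.855, 0.518, -0.0], [0.518, -0.855, -0.0], [-0.0, 0.0, -1.0]]
force: [-0.2, -1.3, -0.4]
opening: 0.177
gripper_force: 0.3
```

Run:
```python
from h import *
o=st();print("torque",o["torque"])
```

```text
t 32.73 tcp [0.5012 0.0273 0.1034] yaw(y) -1.0259 j [-0.91  0.27  0.93  1.87 -0.24  1.11 -0.92] F [-0.2 -1.3 -0.4] op 0.177 gf 0.3 z [-0. -0. -1.]
torque [-0.08550831 -0.02172942  0.00066737]
```

Emit:
step_arm([
  {"xyz":[0,0,0],"rotation":[0,0,0],"grip":0.75},
  {"xyz":[0,0,0],"rotation":[0,0,0],"grip":0.85},
  {"xyz":[0,0,0],"rotation":[0,0,0],"grip":1},
  {"xyz":[0,0,0],"rotation":[0,0,0],"grip":1},
  {"xyz":[0,0,0],"rotation":[0,0,0],"grip":1},
  {"xyz":[0,0,0],"rotation":[0,0,0],"grip":1},
  {"xyz":[0,0,-0.001],"rotation":[0,0,-0.015],"grip":1},
  {"xyz":[0,0,-0.001],"rotation":[0,0,-0.015],"grip":1},
  {"xyz":[0,0,-0.001],"rotation":[0,0,-0.015],"grip":1},
  {"xyz":[0,0,0],"rotation":[0,0,0],"grip":1},
], force=60)

```text
time_s: 33.57
tool_pos: [0.5015, 0.027, 0.1034]
orientation: [[0.92, 0.391, 0.001], [0.391, -0.92, -0.0], [0.0, 0.0, -1.0]]
force: [0.4, -2.7, 4.4]
opening: 0.121
gripper_force: 59.9
```

Run:
```python
from h import *
o=st();print("torque",o["torque"])
```

```text
t 33.57 tcp [0.5015 0.027  0.1034] yaw(y) -1.1693 j [-0.93  0.28  0.96  1.87 -0.26  1.12 -1.05] F [ 0.4 -2.7  4.4] op 0.121 gf 59.9 z [ 0.001 -0.    -1.   ]
torque [-0.48566824  0.10329931 -0.01377248]
```

Emit:
step_arm([
  {"xyz":[0,0,-0.001],"rotation":[0,0,-0.015],"grip":1},
  {"xyz":[0,0,-0.001],"rotation":[0,0,-0.015],"grip":1},
  {"xyz":[0,0,-0.001],"rotation":[0,0,-0.015],"grip":1},
  {"xyz":[0,0,-0.001],"rotation":[0,0,-0.015],"grip":1},
  {"xyz":[0,0,-0.001],"rotation":[0,0,-0.015],"grip":1},
  {"xyz":[0,0,-0.001],"rotation":[0,0,-0.01],"grip":1},
  {"xyz":[0,0,0],"rotation":[0,0,-0.01],"grip":1},
  {"xyz":[0,0,0],"rotation":[0,0,-0.01],"grip":1},
  {"xyz":[0,0,0],"rotation":[0,0,0],"grip":1},
  {"xyz":[0,0,0],"rotation":[0,0,0],"grip":1},
])

```text
time_s: 34.4
tool_pos: [0.5015, 0.0263, 0.1033]
orientation: [[0.997, 0.078, 0.0], [0.078, -0.997, -0.002], [0.0, 0.002, -1.0]]
force: [-4.7, -6.9, 14.1]
opening: 0.119
gripper_force: 92.5
```

Run:
```python
from h import *
o=st();print("torque",o["torque"])
```

```text
t 34.4 tcp [0.5015 0.0263 0.1033] yaw(y) -1.4932 j [-0.98  0.31  1.03  1.87 -0.29  1.12 -1.34] F [-4.7 -6.9 14.1] op 0.119 gf 92.5 z [ 0.    -0.002 -1.   ]
torque [-1.37471194  1.01243857  2.16657107]
```

Emit:
step_arm([
  {"xyz":[0,0,0],"rotation":[0,0,0],"grip":1},
  {"xyz":[0,0,0],"rotation":[0,0,0],"grip":1},
  {"xyz":[0,0,0],"rotation":[0,0,-0.008],"grip":1},
  {"xyz":[0,0,0],"rotation":[0,0,-0.008],"grip":1},
  {"xyz":[0,0,0],"rotation":[0,0,-0.008],"grip":1},
  {"xyz":[0,0,0],"rotation":[0,0,-0.008],"grip":1},
  {"xyz":[0,0,0],"rotation":[0,0,-0.008],"grip":1},
  {"xyz":[0,0,0],"rotation":[0,0,0],"grip":1},
  {"xyz":[0,0,0],"rotation":[0,0,0],"grip":1},
  {"xyz":[0,0,0],"rotation":[0,0,0],"grip":1},
], force=110)

```text
time_s: 35.23
tool_pos: [0.5015, 0.0263, 0.1035]
orientation: [[0.999, -0.045, 0.0], [-0.045, -0.999, -0.002], [0.0, 0.002, -1.0]]
force: [-6.1, -7.5, 16.1]
opening: 0.111
gripper_force: 148.0
```

Run:
```python
from h import *
o=st();print("torque",o["torque"])
```

```text
t 35.23 tcp [0.5015 0.0263 0.1035] yaw(y) -1.6163 j [-1.    0.32  1.06  1.88 -0.3   1.13 -1.45] F [-6.1 -7.5 16.1] op 0.111 gf 148.0 z [ 0.    -0.002 -1.   ]
torque [-1.58218499  1.18757762  3.381746  ]
```

Emit:
step_arm([
  {"xyz":[0,0,0],"rotation":[0,0,-0.01],"grip":1},
  {"xyz":[0,0,0],"rotation":[0,0,-0.01],"grip":1},
  {"xyz":[0,0,0],"rotation":[0,0,-0.01],"grip":1},
  {"xyz":[0,0,0],"rotation":[0,0,-0.01],"grip":1},
  {"xyz":[0,0,0],"rotation":[0,0,-0.01],"grip":1},
  {"xyz":[0,0,0],"rotation":[0,0,0],"grip":1},
  {"xyz":[0,0,0],"rotation":[0,0,0],"grip":1},
  {"xyz":[0,0,0],"rotation":[0,0,0],"grip":1},
  {"xyz":[0,0,0],"rotation":[0,0,0],"grip":1},
  {"xyz":[0,0,0],"rotation":[0,0,0],"grip":1},
])

```text
time_s: 36.07
tool_pos: [0.5015, 0.0263, 0.1035]
orientation: [[0.98, -0.199, 0.0], [-0.199, -0.98, -0.003], [0.001, 0.003, -1.0]]
force: [-6.5, -9.0, 15.9]
opening: 0.109
gripper_force: 189.6
```

Run:
```python
from h import *
o=st();print("torque",o["torque"]);c,i=cam("wrist");g=cv2.GaussianBlur(i,(3,3),0).astype(int).sum(2)/3
for v in (130,142,148,156,164,172,180,190): print(v,[int(k) for k in g[v,285:352:3]])
```

```text
t 36.07 tcp [0.5015 0.0263 0.1035] yaw(y) -1.7709 j [-1.03  0.33  1.09  1.88 -0.32  1.13 -1.59] F [-6.5 -9.  15.9] op 0.109 gf 189.6 z [ 0.    -0.003 -1.   ]
torque [-1.80172838  1.32375089  4.7216539 ]
130 [115, 115, 195, 215, 222, 225, 225, 226, 224, 227, 231, 226, 222, 228, 232, 232, 228, 234, 237, 144, 120, 120, 118]
142 [110, 115, 115, 114, 132, 222, 223, 223, 225, 222, 227, 229, 224, 219, 226, 230, 230, 230, 140, 118, 118, 118, 119]
148 [74, 61, 54, 55, 54, 53, 149, 224, 225, 222, 224, 228, 226, 220, 223, 228, 230, 229, 200, 116, 117, 118, 117]
156 [56, 56, 58, 59, 59, 57, 53, 96, 224, 223, 222, 224, 227, 223, 218, 224, 228, 228, 229, 147, 115, 116, 118]
164 [58, 57, 58, 59, 60, 60, 56, 53, 67, 190, 223, 222, 225, 225, 219, 218, 227, 228, 226, 217, 114, 115, 117]
172 [56, 57, 60, 60, 60, 61, 59, 49, 50, 77, 93, 160, 102, 167, 188, 213, 223, 227, 226, 227, 144, 60, 61]
180 [55, 57, 58, 61, 62, 61, 61, 57, 47, 44, 49, 49, 49, 49, 48, 49, 49, 69, 102, 130, 215, 74, 71]
190 [50, 54, 56, 55, 56, 57, 56, 58, 53, 45, 43, 51, 55, 54, 53, 72, 74, 74, 76, 67, 51, 52, 61]
```

The nut has stopped (the bar now lags in the pads at 4.7 Nm), so it is tight. Letting go and rising.

Emit:
step_arm([
  {"xyz":[0,0,0],"rotation":[0,0,0],"grip":0.6},
  {"xyz":[0,0,0],"rotation":[0,0,0],"grip":0.2},
  {"xyz":[0,0,0],"rotation":[0,0,0],"grip":-0.2},
  {"xyz":[0,0,0],"rotation":[0,0,0],"grip":-0.4},
  {"xyz":[0,0,0.1],"rotation":[0,0,0],"grip":-0.4},
  {"xyz":[0,0,0.2],"rotation":[0,0,0],"grip":-0.4},
  {"xyz":[0,0,0.25],"rotation":[0,0,0],"grip":-0.4},
  {"xyz":[0,0,0.25],"rotation":[0,0,0],"grip":-0.4},
  {"xyz":[0,0,0.2],"rotation":[0,0,0],"grip":-0.4},
  {"xyz":[0,0,0],"rotation":[0,0,0],"grip":-0.4},
])

```text
time_s: 36.95
tool_pos: [0.5037, 0.027, 0.2275]
orientation: [[0.978, -0.207, 0.007], [-0.207, -0.978, 0.002], [0.006, -0.003, -1.0]]
force: [1.0, 0.0, -0.0]
opening: 0.702
gripper_force: 0.0
```

Emit:
step_arm([
  {"xyz":[0,0.2,0],"rotation":[0,0,0],"grip":-0.4},
  {"xyz":[0,0.3,0],"rotation":[0,0,0],"grip":-0.4},
  {"xyz":[0,0.3,0],"rotation":[0,0,0],"grip":-0.4},
  {"xyz":[0,0.3,0],"rotation":[0,0,0],"grip":-0.4},
  {"xyz":[0,0.3,0],"rotation":[0,0,0],"grip":-0.4},
  {"xyz":[0,0.3,0],"rotation":[0,0,0],"grip":-0.4},
  {"xyz":[0,0.2,0],"rotation":[0,0,0],"grip":-0.4},
  {"xyz":[0,0,0],"rotation":[0,0,0],"grip":-0.4},
  {"xyz":[0,0,0],"rotation":[0,0,0],"grip":-0.4},
  {"xyz":[0,0,0],"rotation":[0,0,0],"grip":-0.4},
])

```text
time_s: 37.78
tool_pos: [0.5013, 0.2544, 0.2225]
orientation: [[0.978, -0.208, 0.0], [-0.208, -0.978, -0.001], [0.0, 0.001, -1.0]]
force: [0.2, 0.5, -0.0]
opening: 0.697
gripper_force: 0.0
```

Run:
```python
from h import *
o=st()
c,i=cam("top");g=i.astype(int).sum(2)/3
# nut bar on top of jig, and strap edges
a=g[155:255,258:320].astype(int)
P="#*+=-. "
print("\n".join("".join(P[min(6,v//28)] for v in r) for r in a))
d,s=cam("side");gs=(s.astype(int).sum(2)/3).astype(int)
b=gs[145:225,268:345];print("\n".join("".join(P[min(6,v//28)] for v in r) for r in b))
for f in (.062,.070): print(f,proj(d,[.5013,.027,f]),proj(d,[.5013,.027,f+.083]))
```

```text
t 37.78 tcp [0.5013 0.2544 0.2225] yaw(y) -1.78 j [-1.33  0.37  1.06  1.55 -0.32  1.41 -2.03] F [ 0.2  0.5 -0. ] op 0.697 gf 0.0 z [ 0.    -0.001 -1.   ]
-------------------------------..........---------------------
----------------------------=-.----......---------------------
------------------------------.---===-...---------------------
-----------------------------..--------.----------------------
-----------------------------..-------..----------------------
--------------------------------------.-----------------------
-----------------------------=--------.-----------------------
--------------------------------------.-----------------------
-------------------------------------==-----------------------
--------------------------------------------------------------
--------------------------------------------------------------
--------------------------------------------------------------
--------------------------------------------------------------
--------------------------------------------------------------
---------------------------------------------=====------------
-
[... 11016 characters left out ...]
========+++++*****++==. .....  
-      ........         .-----======================++++******+==. . . ..    
=.                    .-----=++===================+++******+==.    . .....   
+=.   =-         .-. .=--=====================++++******++=-.      ... ..    
++=.  --      -.--==========================+++*****++==-.    .              
=+=-       ..----===-====================+++******++--.        .             
====-   ..------=++====================++*******+=--                         
==++=-.------=======-=============++++*******+==.                            
0.062 [302.62136186 193.14723136] [302.81611591 166.97376458]
0.07 [302.63943019 190.71898483] [302.83577743 164.33140564]
```

```bash
python3 -c "
from bench import robot
print(robot.sign_off())"
```

```text
the job is handed in; nothing more can be done
None
```

The strap lies flat over the post, bridging the housing and heel block, and the wing nut was turned back, dropped and run down tight (4.7 Nm). I let go of it and handed the job in at about 38 s; the result was not reported back, and the first two tries at gripping the strap missed and a third slipped off, pushing it about 20 mm on the bench.

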